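Set the clamp lever of a filter station and tug-test its cartridge

ROBOT

A 6-joint arm with a two-finger parallel gripper is mounted at the origin on a cart in front of the work surface, level with it; the furniture and walls round the work are solid. World frame = base frame: x ahead of the robot, y to its left, z up, the work surface at z = 0. Lengths are in m, angles in rad, forces in N, time in s.
With the tool pointing down it reaches from about 0.35 to 0.975 m from the base axis. Payload 17.4 kg.
Tool frame: the origin (TCP) lies between the finger pads; the fingertips stand 14 mm ahead of it and the grasp point (between the pads) lies 5 mm behind it; x points along the fingers, y is the direction in which the jaws open and shut, and the axes are right-handed (so a half turn about x gives the same grasp; the last joint's range is limited). The gripper opens to 85 mm and grips with 20 to 120 N. Pads are 22 mm wide; open, the fingers measure 114 mm over their backs; the gripper's body (76 mm by 85 mm) begins 54 mm behind the grasp point. The pads swing forward as they close: fully open they stand 13 mm farther back than shut.
Start: joints at [-1.321, 0.116, 1.442, -0, 1.584, -0.038], TCP at [0.192, -0.647, 0.245] pointing down, gripper open.
Joint ranges: [-2.83, 2.83], [-0.83, 2.19], [0.07, 2.5], [-1.14, 4.28], [0.01, 3], [-2.97, 2.97]. Speed limits (rad/s): [1.89, 1.89, 2.22, 3.14, 3.14, 3.14].

INTERFACE

Orientations are given as a rotation vector (axis times angle).
In Python, from bench import manip gives the robot as it stands.
- The arm moves only by the shell command python3 -m pendant 'ROWS' [FORCE]. ROWS is JSON, a list of rows, each a list of 7 numbers: the turn, a rotation vector about the tool's x, y, z in rad, then the shift along the tool's x, y, z in m, then the finger opening in m, from 0 to 0.0854. In form: [[ax, ay, az, tx, ty, tz, gripper], ...]. A call has 1 to 5 rows; each row shifts and turns the pose as measured when the row begins, along the tool's axes as they then stand; what a row does not reach is not made up. A row lasts 1/8 s, in which the tool goes at most 62.5 mm and 10.7 degrees, less where a joint would pass 70% of its speed; a pose out of reach is approached as far as the arm can. A call with a gripper value outside its range is refused whole. The fingers move at their own pace and stop on an object; FORCE is the grip in N (left out, the last holds). Time passes only in rows, so rows that do not move let the fingers close. It gives the time, the measured TCP pose, the force and the opening at its end, in the units of the state.
- manip.get_obs(): the state, without advancing time (a new reading comes with each control period).
- manip.get_image(name): name is "side" or "top"; returns the picture (384x512x3 uint8, red, green, blue); there is no depth.
- manip.camera_model(name): a dict with "fovy" (degrees; the focal length in pixels is half the picture's height over the tangent of half this angle, whatever the lens; pixels are square), "cx", "cy" (the principal point, pixels), "k1" (the pictures are not rectified: a ray, as slopes to the right and down, at radius r is drawn at 1 + k1 r^2 times it, then the intrinsics apply), "view" (4x4, takes a point from world to camera coordinates). Camera axes: x right, y up, looking along -z (the intrinsics and any distortion apply to the point x, -y, -z); pixel columns grow to the right and rows downward; lengths in m; the calibration is good to about 2 mm. A picture is of the moment at which its call begins. camera_model takes no time and is no camera call.
- manip.sign_off(): hands the job in, once; it reports no verdict.
The state is a dict: "clock": time; "q": joint angles; "qvel": joint speeds; "tau": joint torques, N m; "position": TCP position; "ee_rot": TCP orientation; "wrist_force": force on the tool from outside, world axes, zero at the start; "ft_torque": the same for the moment, N m; "width": finger opening in m.
Only numpy, scipy, OpenCV 4.12 (cv2) and the standard library are available. Lean on these libraries where they do the work, as an engineer would, in place of code of your own. Each camera call takes 0.05 s, during which the arm holds its last target.

TASK

One of the two small containers (dark flask or strip canister) stands in the swing of the filter station's lever: stand that one upright in the shallow grey tray, then swing the lever round until it points the same way as the pointer on the scale below it, and let go of it. Then tug the white cartridge straight up by its grip with about 12 N (certainly less than 18 N) for half a second to confirm that it is held, let it settle back home and release it, leaving the lever on its mark and the pointer and everything else as they stood.

Things in the scene. Friction and masses are not known exactly. Their poses are not given: they have to be found in the camera images.
- station: grey filter station fixed to the bench, a block 136 x 100 mm, 48 mm high, with a round aluminium scale disc of 152 mm diameter on top (disc top 52 mm high). Origin on the bench under the vertical lever spindle (the disc's centre); its own x axis points to its back, so its front looks along its -x; z up. The cartridge stands 60 mm behind the spindle (+x). A monitor, 0.39 m high, stands behind it on the right
- lever (a joint): angle of the lever about the vertical spindle, rad, seen against the station: 0 = the lever points along the station's -x, positive = turned counter-clockwise seen from above (towards the station's -y). Turns freely between -1.35 and 1.35, stays where it is left (about 1.2 N at the grip moves it)
- lever_grip (a point): point on the upright black grip post at the lever's free end, 130 mm from the spindle; the post is round, 24 mm in diameter, from 76 to 128 mm above the bench; this point is on its axis at 105 mm. The flat steel arm (16 mm wide, 65 to 75 mm above the bench) runs from it to the spindle. The frame turns with the lever, its -x pointing outward along the arm
- pointer (a joint): angle of the dark arrow-like pointer on the scale about the same spindle, rad, same zero and sense as the lever: the lever must get the same value. Stiff; not to be moved
- pointer_tip (a point): tip of the pointer, 84 mm from the spindle, 56 mm above the bench, under the plane in which the lever swings. The frame turns with the pointer, its -x pointing outward along it
- cartridge (a joint): lift of the cartridge from its seat, m, 0 = home. A spring clip holds it down: it rises about 1 mm for each 1.5 N of pull (after 1 N for its own weight), so 12 N lifts it about 7 mm and 18 N about 11 mm; it goes back home by itself when lowered or let go
- cartridge_grip (a point): point on the axis of the cartridge's white round grip, 30 mm in diameter, from 88 to 130 mm above the bench; this point is at 110 mm when home. Below it are a 52 mm flange (70 to 74 mm high) and a dark 58 mm collar up to 68 mm high
- spill_tray_in (a point): middle of the inner floor of the shallow grey tray, fixed: 120 x 120 mm outside, walls 4 mm thick and 12 mm high, floor 4 mm above the bench. Its x and y axes are along its sides
- flask: dark violet round flask with black cap, 44 mm in diameter up to 78 mm, then a 25 mm cap, 94 mm high in all, about 0.13 kg; origin at the centre of its underside, z up. It stands either in the lever's swing in front of the station or off to the right, near the front edge of the shelf beside the tall bottle
- canister: white test-strip canister with shut green lid, round body 38 mm in diameter up to 78 mm, lid 40 mm, 93 mm high in all, about 0.05 kg; origin at the underside, 2 mm off the body's axis (the axis lies at its x = +2 mm), z up. It stands in whichever of those two places the flask does not
- tall_bottle: white round bottle, 46 mm in diameter, 206 mm high, standing near the tray; origin at the centre of its underside. Leave alone
- specimen_cup: specimen cup with yellow lid, 49 mm in diameter, 60 mm high, standing between the tray and the station; origin at the centre of its underside. Leave alone
- tape_roll: roll of paper tape lying flat, 96 mm in diameter, 25 mm high, behind the station on the left; origin at the centre of its underside. Leave alone
- petri: petri dish, 62 mm in diameter, 15 mm high, near the front edge of the shelf on the left; origin at the centre of its underside. Leave alone
There are look-alikes about, which are no part of the job. Of the things that look like the canister, the larger one is meant.

How it is judged:
By the outcome, as a careful person would: the job done as asked, in the order asked, and still so for the second after the job is handed in, with the robot touching nothing.
It also fails if it takes over 72 s, if anything falls off the work surface, if the arm or the gripper's body presses on something with over 40 N, if the wrist force passes 120 N, or if a joint passes its speed limit or range.

## Working session

There is one attempt and no reset: what is moved stays moved. The work goes in short steps, Python scripts to look and compute and a shell command to move; the robot and the scene stay as the last step left them, time stands still between calls to the robot, and variables do not carry over. Pictures are saved under pics/ and viewed, and the job is handed in when it is done.

```bash
mkdir -p pics; ls
python3 - <<'E'
from bench import manip
import cv2,json
print(manip.get_obs())
for n in("side","top"):
    print(n,manip.camera_model(n))
    cv2.imwrite(f"pics/{n}0.png",manip.get_image(n)[:,:,::-1])
E
```

```text
pics
{'clock': 0.0, 'q': array([-1.32078656e+00,  1.16510873e-01,  1.44228501e+00,  1.56144996e-05,
        1.58402496e+00, -3.78070021e-02]), 'qvel': array([-0.00097119,  0.00108908,  0.00059053,  0.00086244,  0.00097584,
       -0.00118781]), 'tau': array([-5.88196290e-04, -7.31980991e+01, -6.32492065e+01, -8.66381765e-05,
        6.22757769e-03, -6.05867058e-05]), 'position': array([ 0.19155028, -0.64705739,  0.24453313]), 'ee_rot': array([ 2.06735959,  0.30087626, -2.06759888]), 'wrist_force': array([-0.27921144,  0.22196661,  0.23596793]), 'ft_torque': array([-0.01299659, -0.03659078, -0.0232939 ]), 'width': 0.08561312751844882}
side {'fovy': 49.38093864349097, 'cx': 251.58035295685949, 'cy': 195.9378600375577, 'k1': 0.05355152242391411, 'view': array([[ 0.99954129, -0.03023152, -0.00180864, -0.566662  ],
       [ 0.02052594,  0.63231494,  0.77443948, -0.02568915],
       [-0.02226885, -0.77412136,  0.63264542, -1.30648856],
       [ 0.        ,  0.        ,  0.        ,  1.        ]])}
top {'fovy': 56.864123546782594, 'cx': 263.2111546859843, 'cy': 191.81971226268755, 'k1': 0.017630458010878106, 'view': array([[-0.01315981, -0.99974778,  0.01819875, -0.08705007],
       [ 0.99461042, -0.01121589,  0.10307432, -0.56693504],
       [-0.1028442 ,  0.0194571 ,  0.99450716, -0.8812264 ],
       [ 0.        ,  0.        ,  0.        ,  1.        ]])}
```

Create h.py:
```python
from bench import manip
import numpy as np,cv2
from scipy.spatial.transform import Rotation as R
def K(c):
    f=192/np.tan(np.radians(c['fovy']/2)); return f,c['cx'],c['cy'],c['k1'],np.array(c['view'])
def ray(n,u,v):
    f,cx,cy,k,V=K(manip.camera_model(n))
    d=np.array([(u-cx)/f,(v-cy)/f]); s=d.copy()
    for _ in range(30): s=d/(1+k*(s@s))
    r=V[:3,:3].T@np.array([s[0],-s[1],-1]); o=-V[:3,:3].T@V[:3,3]
    return o,r
def atz(n,u,v,z):
    o,r=ray(n,u,v); return o+r*(z-o[2])/r[2]
def tri(u1,v1,u2,v2):  # side,top
    o1,r1=ray('side',u1,v1);o2,r2=ray('top',u2,v2)
    A=np.stack([r1,-r2],1);t=np.linalg.lstsq(A,o2-o1,rcond=None)[0]
    p,q=o1+r1*t[0],o2+r2*t[1]; return (p+q)/2,np.linalg.norm(p-q)
def proj(n,P):
    f,cx,cy,k,V=K(manip.camera_model(n)); P=np.atleast_2d(P)
    c=P@V[:3,:3].T+V[:3,3]; s=np.stack([c[:,0]/-c[:,2],-c[:,1]/-c[:,2]],1)
    s*=1+k*(s**2).sum(1,keepdims=True); return s*f+[cx,cy]
def crop(src,u0,v0,u1,v1,k,out):
    im=cv2.imread(src)[v0:v1,u0:u1]; cv2.imwrite(out,cv2.resize(im,None,fx=k,fy=k,interpolation=cv2.INTER_CUBIC))
def snap(n,out):
    im=manip.get_image(n)[:,:,::-1].copy(); cv2.imwrite(out,im); return im
```

```text
(no output)
```

View pics/side0.png

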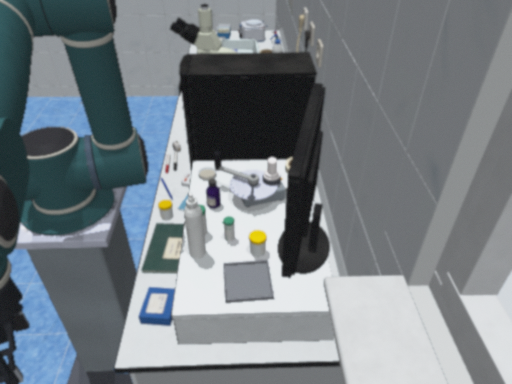

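View pics/top0.png

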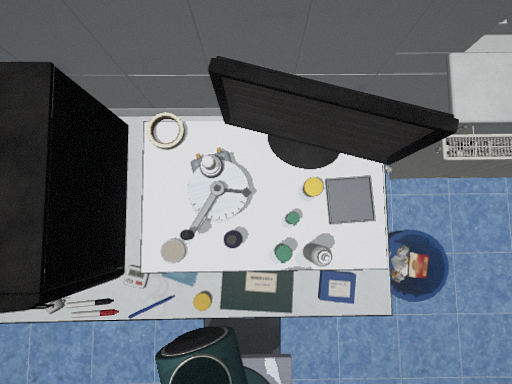

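Run:
```python
from h import *
crop('pics/top0.png',135,140,265,275,5,'pics/c1.png')
crop('pics/top0.png',260,165,395,275,5,'pics/c2.png')
crop('pics/side0.png',150,140,310,310,4,'pics/c3.png')
```

```text
(no output)
```

View pics/c1.png

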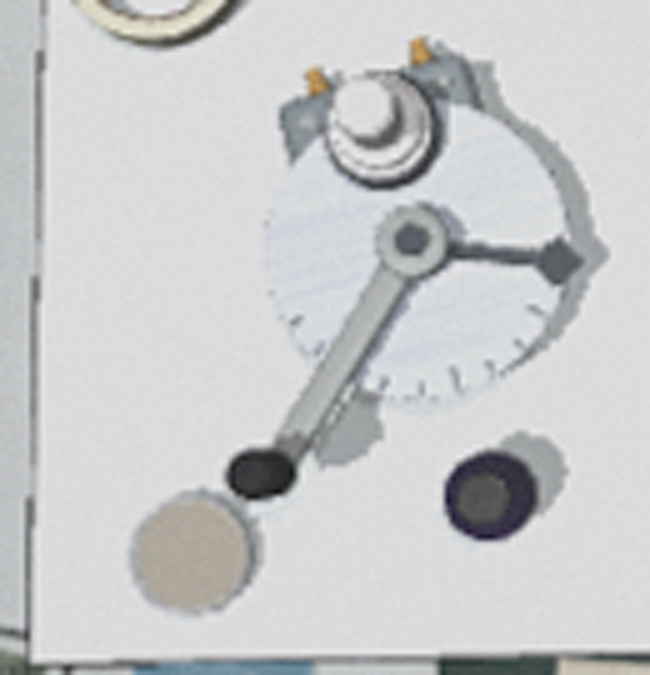

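View pics/c2.png

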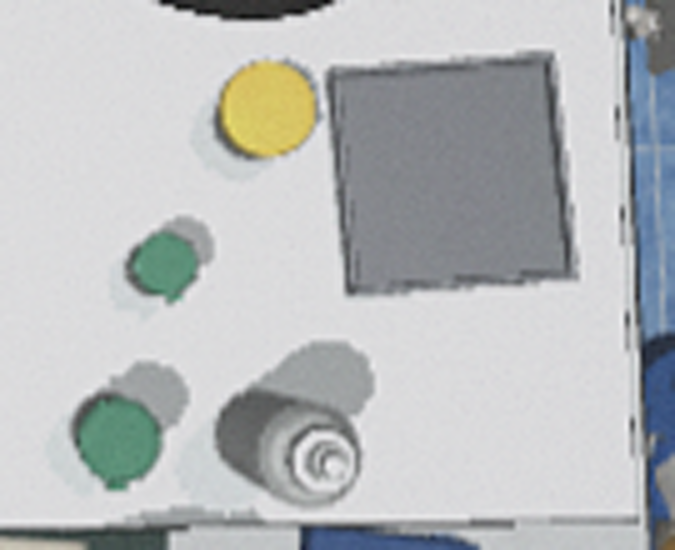

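View pics/c3.png

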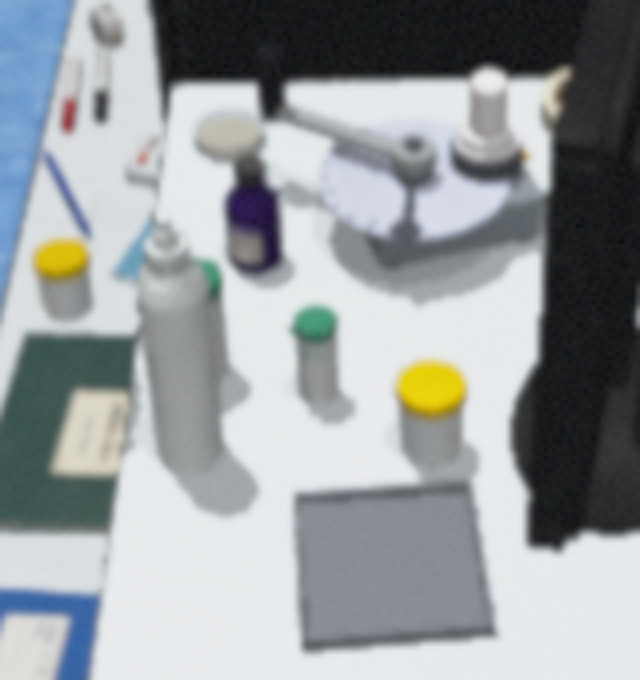

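Run:
```python
from h import *
np.set_printoptions(precision=4,suppress=True)
T=lambda x,y:(135+(x+.5)/5-.5,140+(y+.5)/5-.5)
T2=lambda x,y:(260+(x+.5)/5-.5,165+(y+.5)/5-.5)
S=lambda x,y:(150+(x+.5)/4-.5,140+(y+.5)/4-.5)
print('hub',atz('top',*T(413,239),.08), tri(*S(415,150),*T(413,239)))
print('tip',atz('top',*T(583,261),.056), tri(*S(406,244),*T(583,261)))
print('cart top',atz('top',*T(362,103),.130),tri(*S(489,76),*T(362,103)))
print('lever top',atz('top',*T(258,475),.128))
print('flask top',atz('top',*T(487,494),.094),atz('side',*S(255,262),0))
for p in [(330,70),(550,55),(575,277),(350,294)]: print('tray',atz('top',*T2(*p),.012))
print('bottle',atz('top',*T2(335,463),.206), 'cup',atz('top',*T2(268,110),.06),'can',atz('top',*T2(118,440),.093))
print('lookalike',atz('top',*T2(165,264),.07),'petri',atz('top',*T(193,552),.015))
for p in [(388,250),(127,645)]:pass
```

```text
hub [0.5727 0.0184 0.08  ] (array([0.5731, 0.0187, 0.0774]), np.float64(0.00014571100852817388))
tip [ 0.5635 -0.0635  0.056 ] (array([ 0.5638, -0.0634,  0.0521]), np.float64(0.0001923659471871579))
cart top [0.6301 0.0363 0.13  ] (array([0.6296, 0.0359, 0.1329]), np.float64(0.0001920236979665201))
lever top [0.4608 0.0827 0.128 ]
flask top [ 0.4499 -0.0179  0.094 ] [ 0.4473 -0.0192  0.    ]
tray [ 0.6009 -0.2594  0.012 ]
tray [ 0.6076 -0.3762  0.012 ]
tray [ 0.4905 -0.3841  0.012 ]
tray [ 0.4831 -0.2661  0.012 ]
bottle [ 0.4123 -0.2179  0.206 ] cup [ 0.5744 -0.2183  0.06  ] can [ 0.4152 -0.1378  0.093 ]
lookalike [ 0.4981 -0.1641  0.07  ] petri [0.4206 0.1375 0.015 ]
```

Run:
```python
from h import *
np.set_printoptions(precision=4,suppress=True)
crop('pics/side0.png',260,70,350,290,3,'pics/c4.png')
print(tri(290,275,387,162),tri(322,86,455,122))
print(atz('top',455,125,.39),atz('top',387,162,.1),atz('top',213,60,.39),atz('top',225,100,.1))
o=manip.get_obs(); print(R.from_rotvec(o['ee_rot']).as_matrix())
```

```text
(array([ 0.6351, -0.3908,  0.1011]), np.float64(0.015790405493409234)) (array([ 0.6411, -0.3283,  0.5186]), np.float64(0.08280428686673345))
[ 0.6318 -0.3927  0.39  ] [ 0.6273 -0.391   0.1   ] [ 0.7419 -0.0093  0.39  ] [ 0.7838 -0.0027  0.1   ]
[[-0.0002  0.2838 -0.9589]
 [ 0.001  -0.9589 -0.2838]
 [-1.     -0.001  -0.0001]]
```

View pics/c4.png

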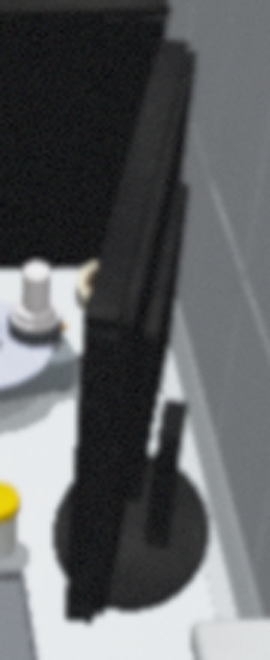

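```bash
python3 -m pendant '[[0.144,0,0,-0.03,0,0,0.0854],[0.144,0,0,-0.03,0,0,0.0854],[0,0,0,0,-0.055,-0.023,0.0854],[0,0,0,0,-0.055,-0.023,0.0854],[0,0,0,0,-0.055,-0.023,0.0854]]' 40
python3 -m pendant '[[0,0,0,0,-0.055,-0.023,0.0854],[0,0,0,0,-0.055,-0.023,0.0854],[0,0,0,0,-0.055,-0.023,0.0854],[0,0,0,0,-0.055,-0.023,0.0854],[0,0,0,0,-0.055,-0.023,0.0854]]'
cat > st.py <<'E'
from h import *
import sys
np.set_printoptions(precision=4,suppress=True)
o=manip.get_obs(); M=R.from_rotvec(o['ee_rot']).as_matrix()
print('t',round(o['clock'],2),'pos',o['position'],'F',o['wrist_force'],'w',round(o['width'],4),'q',o['q'])
print('x',M[:,0],'y',M[:,1])
if len(sys.argv)>3:
    print('shift tool',M.T@(np.array(list(map(float,sys.argv[1:4])))-o['position']))
    if len(sys.argv)>4: # desired heading of tool y (deg) tool-down
        a=np.radians(float(sys.argv[4])); y=np.array([np.cos(a),np.sin(a),0]);x=np.array([0,0,-1.])
        D=np.stack([x,y,np.cross(x,y)],1); print('turn',R.from_matrix(M.T@D).as_rotvec())
E
python3 st.py 0.4495 -0.0183 0.245 -90
```

```text
clock: 0.72
position: [0.2621, -0.4808, 0.303]
ee_rot: [-2.209, 0.008, 2.213]
wrist_force: [0.5, -0.3, 0.1]
width: 0.0852
clock: 1.35
position: [0.3825, -0.1981, 0.3038]
ee_rot: [-2.208, 0.01, 2.211]
wrist_force: [0.9, -1.3, -0.4]
width: 0.0852
t 1.35 pos [ 0.3825 -0.1981  0.3038] F [ 0.8534 -1.3113 -0.3831] w 0.0852 q [-0.5408 -0.4352  1.8356  0.0058  1.7463  1.0474]
x [-0.0014  0.0075 -1.    ] y [-0.0165 -0.9998 -0.0074]
shift tool [ 0.06   -0.1805 -0.0641]
turn [-0.0164  0.0014  0.0075]
```

```bash
python3 -m pendant '[[-0.016,0,0.007,0,-0.05,-0.018,0.0854],[0,0,0,0,-0.05,-0.018,0.0854],[0,0,0,0,-0.05,-0.018,0.0854],[0,0,0,0.02,-0.03,-0.01,0.0854],[0,0,0,0.04,0,0,0.0854]]'
python3 st.py 0.4495 -0.0183 0.15 -90
```

```text
clock: 1.98
position: [0.4492, -0.0084, 0.2447]
ee_rot: [2.222, 0.006, -2.215]
wrist_force: [0.5, 0.8, -0.0]
width: 0.0854
t 1.98 pos [ 0.4492 -0.0084  0.2447] F [ 0.5321  0.8334 -0.0384] w 0.0854 q [-0.0759 -0.3942  1.9012  0.0005  1.6315  1.4897]
x [ 0.0031  0.0003 -1.    ] y [ 0.0053 -1.     -0.0002]
shift tool [0.0947 0.0099 0.    ]
turn [ 0.0053 -0.0031  0.0002]
```

```bash
python3 -m pendant '[[0.005,-0.003,0,0.05,0.01,0,0.0854],[0,0,0,0.045,0,0,0.0854],[0,0,0,0,0,0,0.0854]]'
python3 st.py 0.4495 -0.0183 0.052 -90
python3 -c "
from h import *
snap('side','pics/s1.png');snap('top','pics/t1.png');crop('pics/s1.png',150,100,310,270,4,'pics/s1c.png');crop('pics/t1.png',135,140,265,275,5,'pics/t1c.png')"
```

```text
clock: 2.35
position: [0.4478, -0.0176, 0.1443]
ee_rot: [2.216, 0.003, -2.225]
wrist_force: [0.1, 0.7, -0.4]
width: 0.0852
t 2.35 pos [ 0.4478 -0.0176  0.1443] F [ 0.1358  0.6836 -0.3731] w 0.0852 q [-0.0963 -0.3532  2.034   0.0002  1.4651  1.4722]
x [-0.0042  0.0006 -1.    ] y [ 0.0022 -1.     -0.0006]
shift tool [ 0.0922  0.0008 -0.0021]
turn [0.0022 0.0042 0.0006]
```

View pics/s1c.png

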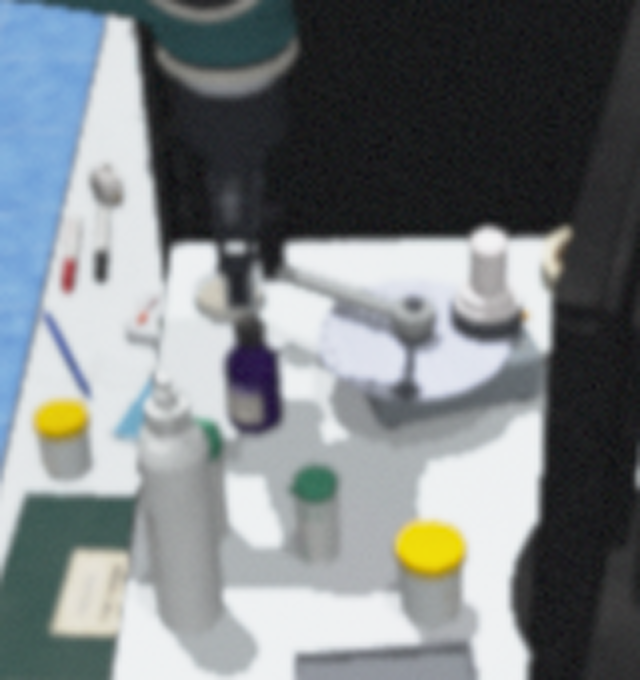

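```bash
python3 -m pendant '[[0.002,0.004,0,0.045,0.001,-0.002,0.0854],[0,0,0,0.035,0,0,0.0854],[0,0,0,0.012,0,0,0.0854],[0,0,0,0,0,0,0.0854]]'
python3 st.py 0.4495 -0.0183 0.052 -90
```

```text
clock: 2.95
position: [0.4574, -0.0193, 0.0644]
ee_rot: [2.241, -0.001, -2.2]
wrist_force: [0.8, -0.1, 0.6]
width: 0.0853
t 2.95 pos [ 0.4574 -0.0193  0.0644] F [ 0.7706 -0.0852  0.5531] w 0.0853 q [-0.0982 -0.2776  2.111   0.0007  1.2896  1.4723]
x [ 0.0186 -0.0012 -0.9998] y [ 0.0001 -1.      0.0012]
shift tool [ 0.0123 -0.001   0.0081]
turn [ 0.0001 -0.0186 -0.0012]
```

```bash
python3 -m pendant '[[0,-0.018,0,0.012,-0.001,0.008,0.0854],[0,0,0,0,0,0,0.0854]]'
python3 st.py 0.4495 -0.0183 0.052 -90
```

```text
clock: 3.2
position: [0.4503, -0.0184, 0.0543]
ee_rot: [2.224, -0.002, -2.218]
wrist_force: [-0.2, -1.0, -0.5]
width: 0.0857
t 3.2 pos [ 0.4503 -0.0184  0.0543] F [-0.1989 -0.9604 -0.4963] w 0.0857 q [-0.0966 -0.2736  2.1253 -0.0013  1.2871  1.4745]
x [ 0.0027 -0.0015 -1.    ] y [ 0.0002 -1.      0.0015]
shift tool [ 0.0023 -0.0001  0.0008]
turn [ 0.0002 -0.0027 -0.0015]
```

```bash
python3 -m pendant '[[0,-0.003,0,0.002,0,0,0.04],[0,0,0,0,0,0,0.03],[0,0,0,0,0,0,0.03],[0,0,0,0,0,0,0.03],[0,0,0,0,0,0,0.03]]' 40
python3 st.py 0.4495 -0.0183 0.15 -90
```

```text
clock: 3.82
position: [0.451, -0.0184, 0.0536]
ee_rot: [2.222, -0.002, -2.219]
wrist_force: [-0.2, -0.4, -0.1]
width: 0.0429
t 3.83 pos [ 0.451  -0.0184  0.0536] F [-0.2237 -0.3846 -0.0971] w 0.0429 q [-0.0963 -0.27    2.1238 -0.0016  1.2863  1.4748]
x [ 0.0014 -0.0017 -1.    ] y [ 0.0002 -1.      0.0017]
shift tool [-0.0964  0.0001  0.0014]
turn [ 0.0002 -0.0014 -0.0017]
```

```bash
python3 -m pendant '[[0,0,0,-0.04,0,0,0.03],[0,0,0,-0.055,0,0,0.03],[0,0,0,-0.055,0,0,0.03],[0,0,0,-0.055,0,0,0.03],[0,0,0,-0.03,0.02,0,0.03]]' 
python3 st.py 0.530 -0.318 0.30 -90
```

```text
clock: 4.45
position: [0.4491, -0.0376, 0.292]
ee_rot: [2.214, 0.0, -2.226]
wrist_force: [-0.5, -0.5, -2.4]
width: 0.043
t 4.45 pos [ 0.4491 -0.0376  0.292 ] F [-0.518  -0.5362 -2.3593] w 0.043 q [-0.1389 -0.3886  1.8214 -0.0019  1.7141  1.4301]
x [-0.0055 -0.0012 -1.    ] y [ 0.0015 -1.      0.0012]
shift tool [-0.0081  0.2806 -0.0805]
turn [ 0.0015  0.0055 -0.0012]
```

```bash
python3 -m pendant '[[0,0,0,-0.008,0.045,-0.013,0.03],[0,0,0,0,0.052,-0.015,0.03],[0,0,0,0,0.052,-0.015,0.03],[0,0,0,0,0.052,-0.015,0.03],[0,0,0,0,0.052,-0.015,0.03]]' 
python3 st.py 0.530 -0.318 0.15 -90
```

```text
clock: 5.08
position: [0.5244, -0.2966, 0.3039]
ee_rot: [2.218, 0.003, -2.218]
wrist_force: [1.6, 0.6, -0.8]
width: 0.0432
t 5.08 pos [ 0.5244 -0.2966  0.3039] F [ 1.5695  0.5993 -0.8492] w 0.0432 q [-0.5563 -0.0518  1.5194 -0.0017  1.6727  1.0091]
x [ 0.0002 -0.0021 -1.    ] y [ 0.0052 -1.      0.0021]
shift tool [ 0.154   0.0211 -0.0055]
turn [ 0.0052 -0.0002 -0.0021]
```

```bash
python3 -m pendant '[[0.005,0,0,0.03,0.021,-0.005,0.03],[0,0,0,0.05,0,0,0.03],[0,0,0,0.05,0,0,0.03],[0,0,0,0.02,0,0,0.03],[0,0,0,0,0,0,0.03]]' 
python3 st.py 0.530 -0.318 0.075 -90
python3 -c "
from h import *
snap('side','pics/s2.png');snap('top','pics/t2.png');crop('pics/s2.png',180,140,340,310,4,'pics/s2c.png')"
```

```text
clock: 5.7
position: [0.5294, -0.3228, 0.1483]
ee_rot: [-2.217, 0.006, 2.222]
wrist_force: [0.3, -0.4, -0.6]
width: 0.0432
t 5.7 pos [ 0.5294 -0.3228  0.1483] F [ 0.3475 -0.4326 -0.6362] w 0.0432 q [-0.5877  0.0406  1.6798 -0.0021  1.4224  0.9877]
x [-0.0021 -0.0011 -1.    ] y [-0.0043 -1.      0.0011]
shift tool [ 0.0733 -0.0049 -0.0007]
turn [-0.0043  0.0021 -0.0011]
```

View pics/s2c.png

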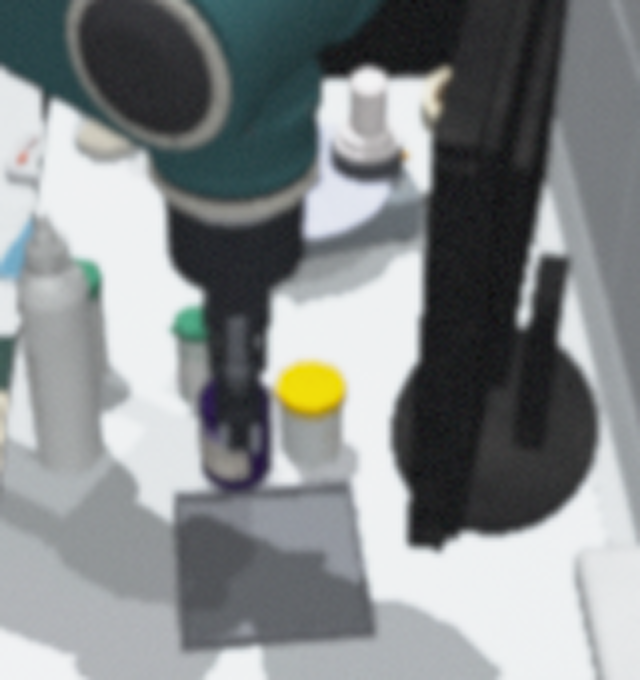

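View pics/t2.png

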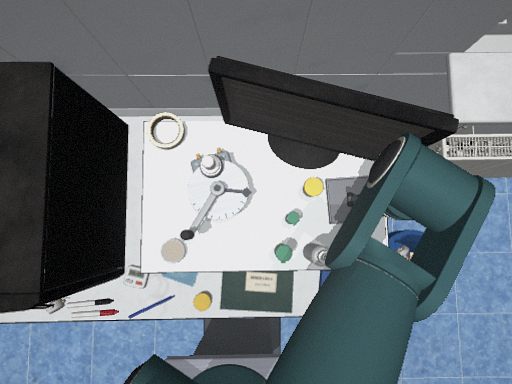

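```bash
python3 -m pendant '[[-0.004,0.002,0,0.04,-0.004,-0.001,0.03],[0,0,0,0.03,0,0,0.03],[0,0,0,0.01,0,0,0.03],[0,0,0,0,0,0,0.03]]' 
python3 st.py 0.530 -0.318 0.058 -90
```

```text
clock: 6.3
position: [0.5353, -0.3214, 0.0785]
ee_rot: [2.231, -0.01, -2.201]
wrist_force: [0.1, 0.2, -1.3]
width: 0.0433
t 6.3 pos [ 0.5353 -0.3214  0.0785] F [ 0.104   0.2155 -1.3459] w 0.0433 q [-0.5812  0.0916  1.7444 -0.001   1.289   0.9893]
x [ 0.0133 -0.0098 -0.9999] y [ 0.0004 -1.      0.0099]
shift tool [ 0.0204 -0.0036  0.0056]
turn [ 0.0005 -0.0133 -0.0099]
```

```bash
python3 -m pendant '[[0,-0.013,-0.01,0.012,0,0.003,0.03],[0,0,0,0.004,0,0,0.03],[0,0,0,0,0,0,0.03]]' 
python3 st.py 0.530 -0.318 0.058 -90
```

```text
clock: 6.68
position: [0.5334, -0.3223, 0.0647]
ee_rot: [2.223, -0.001, -2.218]
wrist_force: [-1.3, -0.2, -1.6]
width: 0.0433
t 6.67 pos [ 0.5334 -0.3223  0.0647] F [-1.31   -0.245  -1.6146] w 0.0433 q [-0.5847  0.1096  1.7491  0.0004  1.2801  0.9855]
x [ 0.0025 -0.0012 -1.    ] y [ 0.0005 -1.      0.0012]
shift tool [ 0.0066 -0.0043  0.0034]
turn [ 0.0005 -0.0025 -0.0012]
```

```bash
python3 -m pendant '[[0,-0.002,0,0.004,0,0,0.03],[0,0,0,0.003,0,0,0.03],[0,0,0,0.001,0,0,0.03],[0,0,0,0,0,0,0.03]]' 
python3 st.py 0.530 -0.318 0.058 -90
```

```text
clock: 7.18
position: [0.5339, -0.3226, 0.0577]
ee_rot: [2.222, -0.002, -2.218]
wrist_force: [0.1, -0.4, -1.9]
width: 0.0433
t 7.17 pos [ 0.5339 -0.3226  0.0577] F [ 0.1084 -0.4291 -1.923 ] w 0.0433 q [-0.5841  0.1175  1.7527 -0.0008  1.2689  0.9864]
x [ 0.0016 -0.002  -1.    ] y [ 0.0005 -1.      0.002 ]
shift tool [-0.0003 -0.0046  0.0039]
turn [ 0.0005 -0.0016 -0.002 ]
```

```bash
python3 -m pendant '[[0,-0.0015,-0.002,0.001,0,0,0.03],[0,0,0,0.001,0,0,0.03],[0,0,0,0,0,0,0.03]]' 
python3 st.py 0.530 -0.318 0.058 -90
```

```text
clock: 7.55
position: [0.5343, -0.3228, 0.0577]
ee_rot: [2.222, 0.0, -2.22]
wrist_force: [-0.4, 0.3, -1.8]
width: 0.0434
t 7.55 pos [ 0.5343 -0.3228  0.0577] F [-0.3728  0.3497 -1.8265] w 0.0434 q [-0.5844  0.1191  1.7509  0.0002  1.2703  0.9858]
x [ 0.0012 -0.0005 -1.    ] y [ 0.0006 -1.      0.0005]
shift tool [-0.0003 -0.0048  0.0043]
turn [ 0.0006 -0.0012 -0.0005]
```

```bash
python3 -m pendant '[[0,-0.001,0,0.002,0,0,0.03],[0,0,0,0.002,0,0,0.03]]' 
python3 st.py 0.530 -0.318 0.058 -90
```

```text
clock: 7.8
position: [0.535, -0.3229, 0.0576]
ee_rot: [2.222, -0.0, -2.219]
wrist_force: [-12.5, 9.2, 26.8]
width: 0.0431
t 7.8 pos [ 0.535  -0.3229  0.0576] F [-12.465    9.2416  26.8204] w 0.0431 q [-0.5839  0.1202  1.75    0.0001  1.2696  0.9862]
x [ 0.0016 -0.001  -1.    ] y [ 0.0007 -1.      0.001 ]
shift tool [-0.0004 -0.0049  0.005 ]
turn [ 0.0007 -0.0016 -0.001 ]
```

```bash
python3 -m pendant '[[0,0,0,-0.001,0,0,0.0854],[0,0,0,0,0,0,0.0854],[0,0,0,0,0,0,0.0854],[0,0,0,0,0,0,0.0854]]' 
python3 -m pendant '[[0,0,0,-0.02,0,0,0.0854],[0,0,0,-0.04,0,0,0.0854],[0,0,0,-0.05,0,0,0.0854],[0,0,0,-0.05,0,0,0.0854],[0,0,0,-0.04,0,0,0.0854]]' 
python3 st.py 0.4608 0.083 0.30 -90
```

```text
clock: 8.3
position: [0.535, -0.3229, 0.0582]
ee_rot: [2.222, -0.0, -2.219]
wrist_force: [0.8, 0.1, -0.6]
width: 0.0854
clock: 8.93
position: [0.5335, -0.322, 0.2667]
ee_rot: [2.221, 0.001, -2.222]
wrist_force: [0.7, -0.7, -0.8]
width: 0.0853
t 8.93 pos [ 0.5335 -0.322   0.2667] F [ 0.6555 -0.7469 -0.7655] w 0.0853 q [-0.584  -0.0008  1.529   0.      1.6142  0.9862]
x [-0.0007  0.0005 -1.    ] y [ 0.0006 -1.     -0.0005]
shift tool [-0.0331 -0.405   0.0724]
turn [0.0006 0.0007 0.0005]
```

```bash
python3 -m pendant '[[0,0,0,-0.01,-0.05,0.009,0.0854],[0,0,0,0,-0.054,0.01,0.0854],[0,0,0,0,-0.054,0.01,0.0854],[0,0,0,0,-0.054,0.01,0.0854],[0,0,0,0,-0.054,0.01,0.0854]]'
python3 -m pendant '[[0,0,0,0,-0.054,0.01,0.0854],[0,0,0,0,-0.05,0.01,0.0854],[0.175,0,0,0.02,0,0,0.0854],[0.175,0,0,0.02,0,0,0.0854],[0.175,0,0,0.02,0,0,0.0854]]'
python3 st.py 0.4603 0.0833 0.17 -120
python3 - <<'E'
from h import *
snap('side','pics/s3.png');snap('top','pics/t3.png')
crop('pics/t3.png',135,140,265,275,5,'pics/t3c.png')
crop('pics/s3.png',170,120,330,310,4,'pics/s3c.png')
crop('pics/t3.png',260,140,395,275,5,'pics/t3d.png')
E
```

```text
clock: 9.55
position: [0.4827, -0.0517, 0.2879]
ee_rot: [-2.233, 0.01, 2.209]
wrist_force: [0.7, 0.3, 0.5]
width: 0.0853
clock: 10.18
position: [0.4614, 0.0594, 0.2357]
ee_rot: [-1.939, 0.525, 1.894]
wrist_force: [-0.4, 0.1, 0.1]
width: 0.0855
t 10.18 pos [0.4614 0.0594 0.2357] F [-0.3752  0.0989  0.0532] w 0.0855 q [ 0.0759 -0.3666  1.8956 -0.0046  1.59    2.1849]
x [ 0.0228 -0.0028 -0.9997] y [-0.5126 -0.8585 -0.0093]
shift tool [ 0.0656 -0.0193  0.0146]
turn [-0.0148 -0.0211  0.0091]
```

View pics/t3c.png

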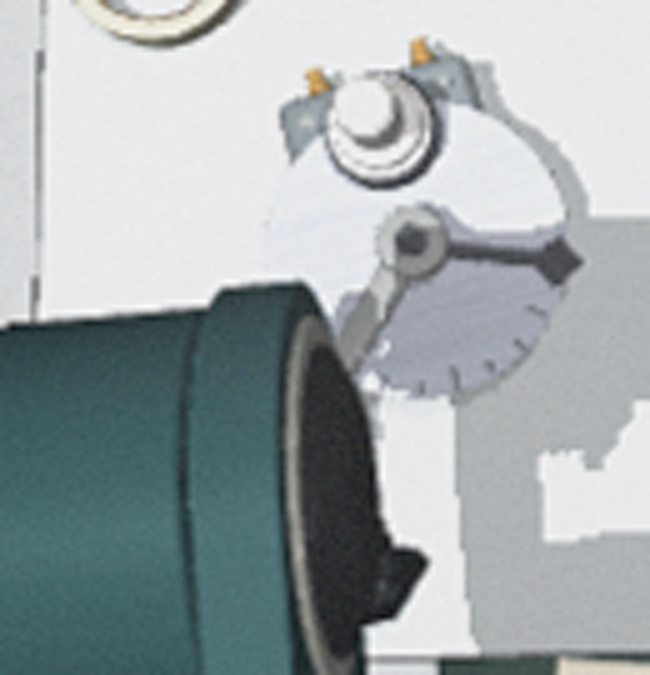

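View pics/s3c.png

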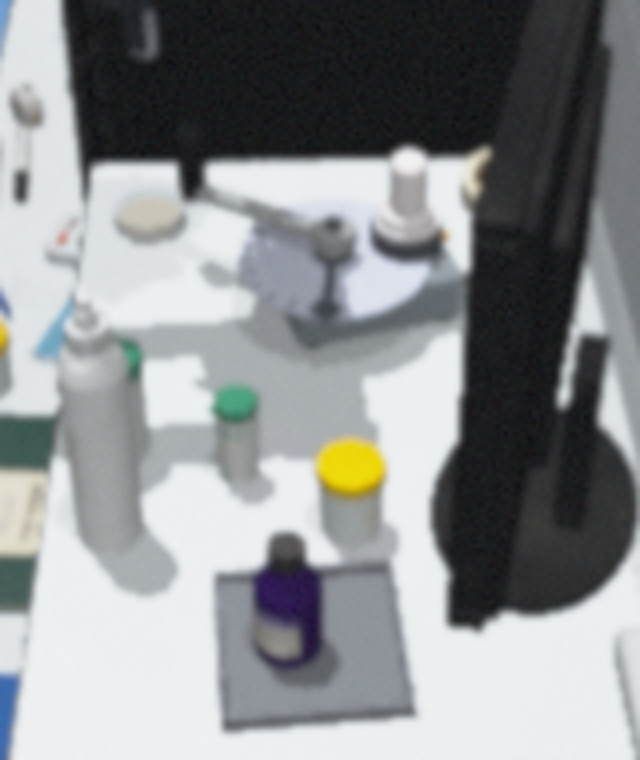

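View pics/t3d.png

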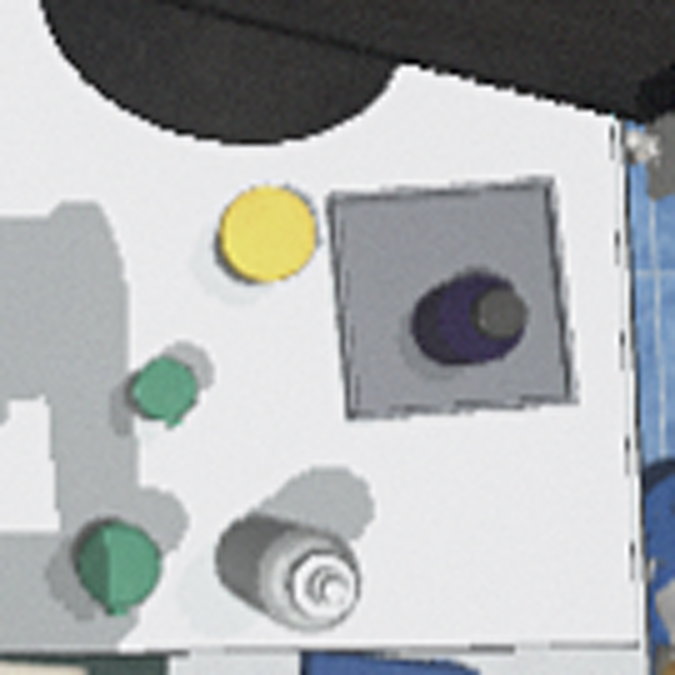

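```bash
python3 -m pendant '[[-0.015,-0.021,0.009,0.03,-0.019,0.014,0.0854],[0,0,0,0.03,0,0,0.0854],[0,0,0,0,0,0,0.0854]]'
python3 st.py 0.4603 0.0833 0.10 -120
python3 - <<'E'
from h import *
snap('side','pics/s4.png')
crop('pics/s4.png',180,120,280,220,6,'pics/s4c.png')
im=cv2.imread('pics/s4c.png');im=np.clip(im.astype(float)*2.2,0,255).astype('uint8')
for z,c in((.128,(0,0,255)),(.076,(0,255,0))):
    u,v=proj('side',[.4603,.0833,z])[0]; cv2.circle(im,(int((u+.5-180)*6),int((v+.5-120)*6)),4,c,-1)
cv2.imwrite('pics/s4c.png',im)
E
```

```text
clock: 10.65
position: [0.4599, 0.083, 0.1781]
ee_rot: [-1.938, 0.501, 1.936]
wrist_force: [0.2, -1.0, -0.5]
width: 0.0858
t 10.65 pos [0.4599 0.083  0.1781] F [ 0.1914 -0.9786 -0.4803] w 0.0858 q [ 0.1238 -0.3277  1.9594  0.0002  1.5085  2.2013]
x [ 0.0013  0.0004 -1.    ] y [-0.4853 -0.8743 -0.001 ]
shift tool [ 0.0781 -0.0004 -0.0001]
turn [ 0.0169 -0.0009  0.001 ]
```

View pics/s4c.png

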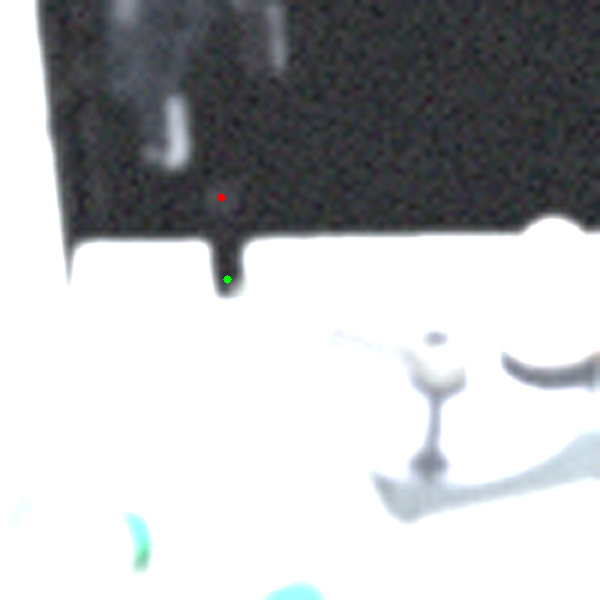

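```bash
python3 -m pendant '[[0.017,0,0,0.025,0,0,0.0854],[0,0,0,0.025,0,0,0.0854],[0,0,0,0.015,0,0,0.0854],[0,0,0,0,0,0,0.0854]]'
python3 st.py 0.4603 0.0833 0.10 -120
```

```text
clock: 11.2
position: [0.464, 0.0827, 0.1221]
ee_rot: [-1.94, 0.507, 1.916]
wrist_force: [-0.5, -0.2, 0.4]
width: 0.0855
t 11.2 pos [0.464  0.0827 0.1221] F [-0.5015 -0.1742  0.4177] w 0.0855 q [ 0.1222 -0.2915  2.0239  0.0002  1.3959  2.2121]
x [ 0.0131  0.0018 -0.9999] y [-0.496  -0.8683 -0.0081]
shift tool [0.022  0.0016 0.0038]
turn [ 0.0045 -0.0105  0.0081]
```

```bash
python3 -m pendant '[[0.004,-0.01,0.008,0.015,0.001,0.004,0.0854],[0,0,0,0.008,0,0,0.0854],[0,0,0,0,0,0,0.0854]]'
python3 st.py 0.4603 0.0833 0.10 -120
```

```text
clock: 11.58
position: [0.4608, 0.084, 0.0997]
ee_rot: [-1.929, 0.515, 1.925]
wrist_force: [-0.5, 0.4, 0.0]
width: 0.0858
t 11.57 pos [0.4608 0.084  0.0997] F [-0.5371  0.4185  0.0246] w 0.0858 q [ 0.126  -0.2728  2.0469 -0.0002  1.3657  2.2196]
x [ 0.0018 -0.     -1.    ] y [-0.4992 -0.8665 -0.0009]
shift tool [-0.0003  0.0009  0.0001]
turn [ 0.0009 -0.0016  0.0009]
```

```bash
python3 -m pendant '[[0,0,0,0,0,0,0.02],[0,0,0,0,0,0,0.01],[0,0,0,0,0,0,0.01],[0,0,0,0,0,0,0.01],[0,0,0,0,0,0,0.01]]' 25
python3 st.py
cat > arc.py <<'E'
# next positions along the arc: python3 arc.py step_deg n   (rows in tool axes for a constant turn)
from h import *
import sys
C=np.array([.573,.0185]);r=.13
np.set_printoptions(precision=4,suppress=True)
o=manip.get_obs();M=R.from_rotvec(o['ee_rot']).as_matrix();p=o['position']
th=np.degrees(np.arctan2(p[1]-C[1],p[0]-C[0]))%360
print('t',round(o['clock'],2),'dir',th,'r',np.hypot(*(p[:2]-C)),'z',p[2],'w',o['width'],'F',o['wrist_force'],'q6',o['q'][5])
print('yaw y',np.degrees(np.arctan2(M[1,1],M[0,1])))
s=float(sys.argv[1])
for k in range(1,int(sys.argv[2])+1):
    def pose(a):
        t=np.radians(a);y=np.array([-np.sin(t),np.cos(t),0]);x=np.array([0,0,-1.])
        return np.stack([x,y,np.cross(x,y)],1),np.array([C[0]+r*np.cos(t),C[1]+r*np.sin(t),.1])
    D,P=pose(th+s*k)
    if k>1: M,p=pose(th+s*(k-1))
    print(R.from_matrix(M.T@D).as_rotvec(),M.T@(P-p))
E
python3 arc.py 6 2
```

```text
clock: 12.2
position: [0.4612, 0.0841, 0.1006]
ee_rot: [-1.93, 0.514, 1.924]
wrist_force: [0.6, 0.2, -1.5]
width: 0.0229
t 12.2 pos [0.4612 0.0841 0.1006] F [ 0.6184  0.2108 -1.5491] w 0.0229 q [ 0.1261 -0.2735  2.0458 -0.0001  1.3663  2.2194]
x [ 0.003   0.0002 -1.    ] y [-0.499  -0.8666 -0.0017]
t 12.2 dir 149.58514793062866 r 0.12963081875281823 z 0.1006246590850209 w 0.022895926169890023 F [ 0.6184  0.2108 -1.5491] q6 2.2194096176790463
yaw y -119.93661231638303
[-0.0964 -0.0025  0.0016] [ 0.0006  0.0136 -0.0002]
[-0.1047  0.      0.    ] [ 0.      0.0136 -0.0007]
```

```bash
python3 -m pendant '[[-0.06,0,0,0,0.008,0,0.01],[-0.105,0,0,0,0.0136,-0.0007,0.01],[-0.105,0,0,0,0.0136,-0.0007,0.01]]'
python3 arc.py 6 2
```

```text
clock: 12.58
position: [0.4479, 0.0515, 0.1006]
ee_rot: [-2.096, 0.256, 2.087]
wrist_force: [5.0, -0.7, -2.2]
width: 0.0228
t 12.57 dir 165.2092118945028 r 0.12935668754599586 z 0.10059276156259407 w 0.022782226781390875 F [ 4.9704 -0.7489 -2.1766] q6 1.872671061040318
yaw y -103.98297555131636
[-0.0906 -0.004   0.0012] [0.0006 0.0136 0.0001]
[-0.1047  0.      0.    ] [ 0.      0.0136 -0.0007]
```

```bash
python3 -m pendant '[[-0.095,0,0,0,0.0136,0,0.01],[-0.105,0,0,0,0.0136,-0.0007,0.01],[-0.105,0,0,0,0.0136,-0.0007,0.01],[-0.105,0,0,0,0.0136,-0.0007,0.01],[-0.105,0,0,0,0.0136,-0.0007,0.01]]'
python3 arc.py 6 1
```

```text
clock: 13.2
position: [0.4495, -0.017, 0.1006]
ee_rot: [2.076, 0.302, -2.056]
wrist_force: [7.9, 4.3, -3.6]
width: 0.0232
t 13.2 dir 196.0142263089681 r 0.12850237358626954 z 0.10061933829416264 w 0.023157082961020075 F [ 7.8977  4.3243 -3.645 ] q6 1.184414751914275
yaw y -73.41942799430458
[-0.0948 -0.0095 -0.0009] [0.0006 0.0136 0.0009]
```

```bash
python3 -m pendant '[[-0.095,-0.009,0,0,0.0136,0.001,0.01],[-0.105,0,0,0,0.0136,-0.0004,0.01],[-0.105,0,0,0,0.0136,-0.0004,0.01],[-0.105,0,0,0,0.0136,-0.0004,0.01],[-0.105,0,0,0,0.0136,-0.0004,0.01]]'
python3 arc.py 6 1
```

```text
clock: 13.82
position: [0.4857, -0.0751, 0.1007]
ee_rot: [1.746, 0.758, -1.726]
wrist_force: [7.6, 9.8, -2.3]
width: 0.0236
t 13.82 dir 226.98962621415254 r 0.1280095385660871 z 0.10072345740347234 w 0.023613082461269325 F [ 7.6051  9.7576 -2.3009] q6 0.537891585915605
yaw y -42.90691760429402
[-0.1029 -0.0101 -0.0037] [0.0008 0.0136 0.0013]
```

```bash
sed -i 's/C=np.array.*;r=.13/C=np.array([.5743,.0200]);r=.13/' arc.py; python3 arc.py 6 1; python3 -m pendant '[[-0.1,-0.01,-0.003,0.0005,0.0136,0,0.01],[-0.105,0,0,0,0.0136,-0.0007,0.01],[-0.105,0,0,0,0.0136,-0.0007,0.01],[-0.105,0,0,0,0.0136,-0.0007,0.01],[-0.105,0,0,0,0.0136,-0.0007,0.01]]'
python3 arc.py 6 1
```

```text
t 13.82 dir 227.02162400824733 r 0.12999317414643327 z 0.10072345740347234 w 0.023613082461269325 F [ 7.6051  9.7576 -2.3009] q6 0.537891585915605
yaw y -42.90691760429402
[-0.1035 -0.0101 -0.0037] [ 0.0008  0.0136 -0.0007]
clock: 14.45
position: [0.5473, -0.1063, 0.1007]
ee_rot: [1.367, 1.104, -1.36]
wrist_force: [-0.2, 6.8, 3.2]
width: 0.0232
t 14.45 dir 257.9354423072794 r 0.1291672392780795 z 0.10066155120407617 w 0.02320734249629392 F [-0.2429  6.803   3.1517] q6 -0.029904785588666823
yaw y -12.091903760118146
[-0.1052 -0.0045 -0.0013] [0.0007 0.0136 0.0001]
```

```bash
python3 -m pendant '[[-0.05,-0.004,-0.001,0.0004,0.0065,0,0.01],[-0.045,0,0,0,0.006,-0.0003,0.01],[0,0,0,0,0,0,0.01]]'
python3 arc.py 1 1
python3 - <<'E'
from h import *
snap('side','pics/s5.png');snap('top','pics/t5.png')
crop('pics/t5.png',180,140,280,240,7,'pics/t5c.png')
crop('pics/s5.png',200,120,300,220,6,'pics/s5c.png')
E
```

```text
clock: 14.82
position: [0.5608, -0.1082, 0.1007]
ee_rot: [1.292, 1.155, -1.29]
wrist_force: [-0.7, -0.3, 1.4]
width: 0.0231
t 14.82 dir 263.9813295459343 r 0.12890422371091276 z 0.10069302340244714 w 0.023148255587591243 F [-0.7013 -0.3447  1.3651] q6 -0.12459032718883419
yaw y -6.387583215566775
[-0.0239 -0.0011 -0.0001] [0.0007 0.0023 0.0011]
```

View pics/t5c.png

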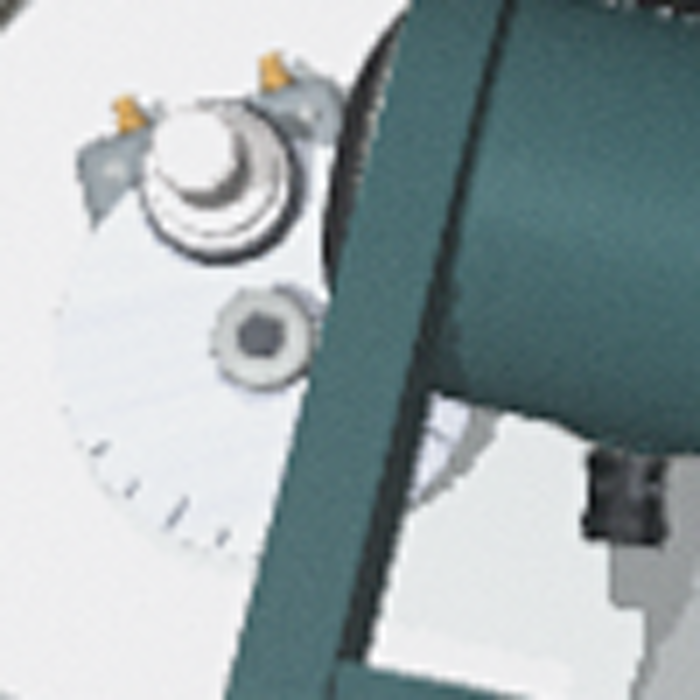

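View pics/s5c.png

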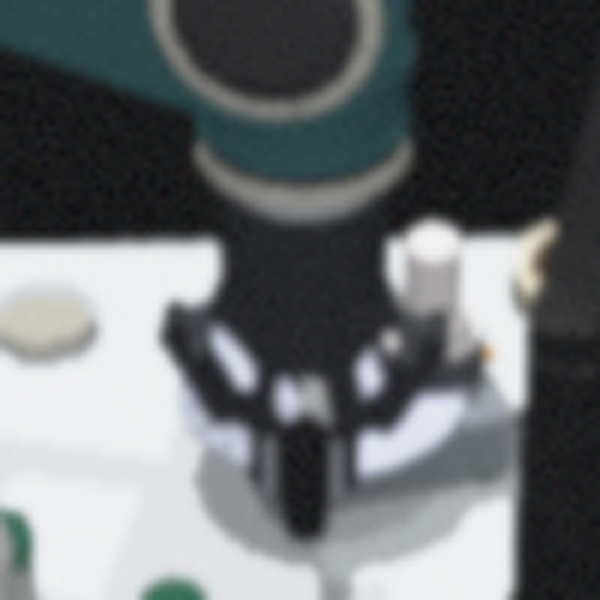

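```bash
python3 -m pendant '[[0,0,0,0,0,0,0.05],[0,0,0,0,0,0,0.0854],[0,0,0,-0.02,0,0,0.0854],[0,0,0,-0.05,0,0,0.0854],[0,0,0,-0.05,0,0,0.0854]]'
python3 -m pendant '[[0,0,0,-0.04,0,0.05,0.0854],[0,0,0,-0.02,-0.03,0.055,0.0854],[0,0,0,0,-0.03,0.055,0.0854],[0,0,0,0,0,0,0.0854]]'
python3 st.py
python3 - <<'E'
from h import *
snap('side','pics/s6.png');snap('top','pics/t6.png')
crop('pics/t6.png',180,140,280,240,7,'pics/t6c.png')
crop('pics/s6.png',200,120,300,220,6,'pics/s6c.png')
E
```

```text
clock: 15.55
position: [0.5585, -0.108, 0.2228]
ee_rot: [1.292, 1.158, -1.296]
wrist_force: [1.2, -0.7, -0.1]
width: 0.0851
clock: 16.05
position: [0.4817, -0.2581, 0.2927]
ee_rot: [1.293, 1.147, -1.289]
wrist_force: [0.9, 0.6, -0.8]
width: 0.0855
t 16.05 pos [ 0.4817 -0.2581  0.2927] F [ 0.8837  0.6426 -0.799 ] w 0.0855 q [-0.5387 -0.1775  1.6525  0.0002  1.66   -0.4252]
x [ 0.0057 -0.0032 -1.    ] y [ 0.9936 -0.1131  0.006 ]
```

View pics/t6c.png

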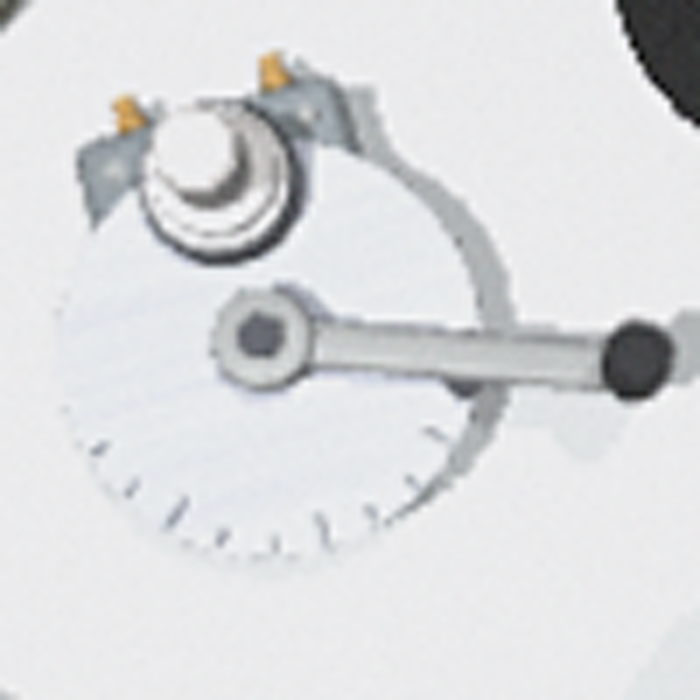

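View pics/s6c.png

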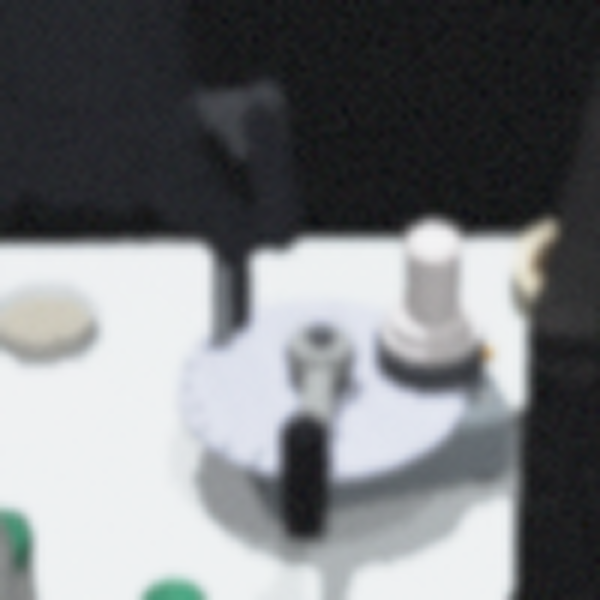

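Run:
```python
from h import *
np.set_printoptions(precision=4,suppress=True)
f,cx,cy,k,V=K(manip.camera_model('top'));print('cam',-V[:3,:3].T@V[:3,3])
crop('pics/t0.png' if 0 else 'pics/top0.png',205,170,265,210,12,'pics/p0.png')
crop('pics/t6.png',205,170,285,210,10,'pics/p6.png')
```

```text
cam [ 0.4721 -0.0762  0.9364]
```

View pics/p0.png

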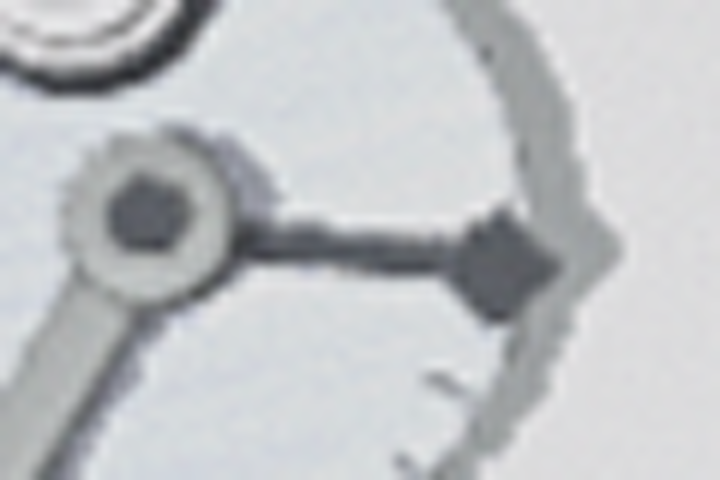

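View pics/p6.png

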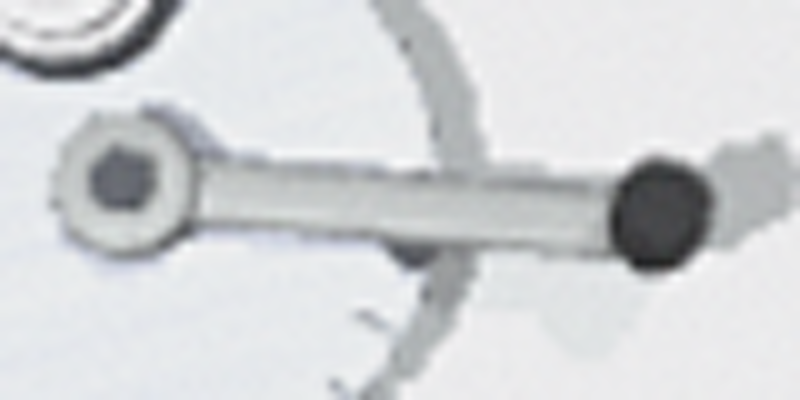

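Run:
```python
from h import *
np.set_printoptions(precision=4,suppress=True)
P0=lambda x,y:(205+(x+.5)/12-.5,170+(y+.5)/12-.5)
P6=lambda x,y:(205+(x+.5)/10-.5,170+(y+.5)/10-.5)
a=lambda f,x,y,z:atz('top',*f(x,y),z)[:2]
tip=a(P0,560,265,.056);dm=a(P0,497.5,265,.056)
print('tip',tip,'diam',dm)
post=a(P6,662,209,.128);print('post6',post)
A=a(P6,230,194,.075);B=a(P6,590,215,.075);d=B-A;print('arm heading',np.degrees(np.arctan2(d[1],d[0])),A,B)
for z in(.078,.082,.086):
  h=a(P6,123,180,z);v=post-h;w=tip-h;x=dm-h
  print(z,h,'lever',np.degrees(np.arctan2(v[1],v[0])),np.hypot(*v),'pointer',np.degrees(np.arctan2(w[1],w[0])),np.hypot(*w),np.degrees(np.arctan2(x[1],x[0])))
```

```text
tip [ 0.564  -0.0635] diam [ 0.5641 -0.0505]
post6 [ 0.5587 -0.1094]
arm heading -94.00040273241329 [ 0.5692 -0.0062] [ 0.5631 -0.0939]
0.078 [0.5726 0.0195] lever -96.15843577836522 0.1296615362635361 pointer -95.91380804461771 0.08348590076873841 -96.88185285019115
0.082 [0.5721 0.0191] lever -95.97319410420803 0.12916834065189825 pointer -95.62405502812524 0.0829948788644036 -96.5454938314823
0.086 [0.5716 0.0186] lever -95.78653438267254 0.12867650555118254 pointer -95.33086068286727 0.08250600476220235 -96.2043323429962
```

```bash
cat > ov.py <<'E'
from h import *
import sys
def ov(src,out,C,ph,pp,u0,v0,u1,v1,k,cam='top'):
    crop(src,u0,v0,u1,v1,k,out); im=cv2.imread(out); C=np.array(C)
    def ln(P,c):
        q=proj(cam,P); q=((q+.5-[u0,v0])*k-.5)
        cv2.polylines(im,[np.round(q*16).astype(int).reshape(-1,1,2)],False,c,1,cv2.LINE_AA,4)
    t=np.linspace(0,2*np.pi,181)
    circ=lambda c,r,z:np.stack([c[0]+r*np.cos(t),c[1]+r*np.sin(t),0*t+z],1)
    ln(circ(C,.076,.052),(0,0,255))
    for a,c in((ph,(0,160,0)),):
        a=np.radians(a);u=np.array([np.cos(a),np.sin(a)]);n=np.array([-u[1],u[0]])
        for s in(-.008,.008): ln(np.array([[*(C+r*u+s*n),.075] for r in(.02,.118)]),c)
        ln(circ(C+.13*u,.012,.128),(255,0,255))
    a=np.radians(pp);u=np.array([np.cos(a),np.sin(a)])
    ln(np.array([[*(C+r*u),.056] for r in(0.02,.084)]),(255,0,0))
    n=np.array([-u[1],u[0]]); ln(np.array([[*(C+.084*u+s*n),.056] for s in(-.01,.01)]),(255,0,0))
    cv2.imwrite(out,im)
E
python3 - <<'E'
from ov import *
ov('pics/t6.png','pics/o6.png',(.5727,.0190),-96,-96.5,180,145,280,225,8)
ov('pics/top0.png','pics/o0.png',(.5727,.0190),150,-96.5,180,145,280,245,6)
E
```

```text
(no output)
```

View pics/o6.png

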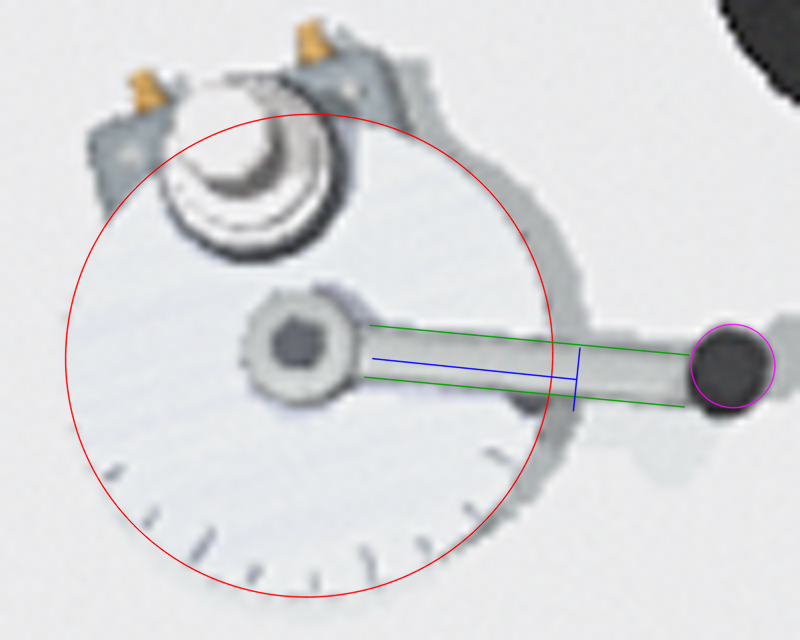

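View pics/o0.png

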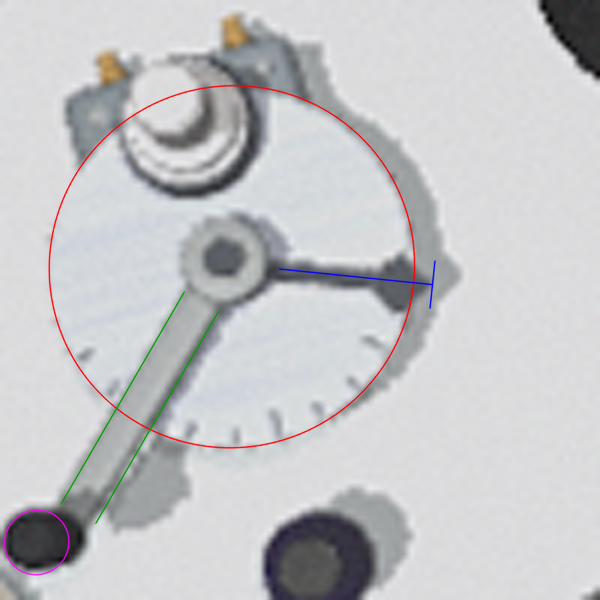

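Run:
```python
from ov import *
ov('pics/t6.png','pics/o6b.png',(.5727,.0190),-96,-96.5,222,175,282,207,13)
ov('pics/top0.png','pics/o0b.png',(.5727,.0190),150,-96.5,205,170,260,210,14)
```

```text
(no output)
```

View pics/o6b.png

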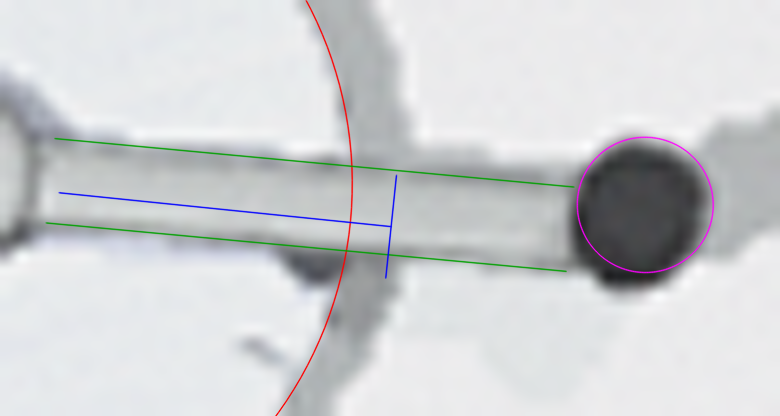

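View pics/o0b.png

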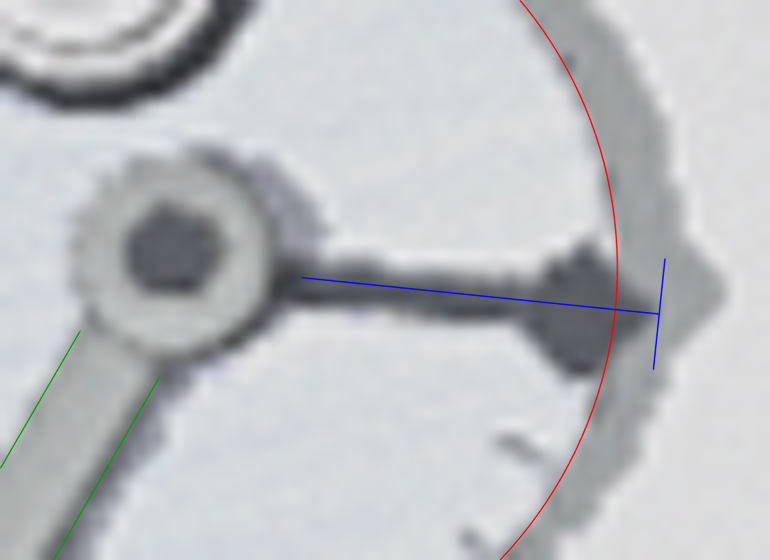

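Run:
```python
from h import *
np.set_printoptions(precision=4,suppress=True)
print(tri(216.5,157,385,160), 'tcp .5294 -.3228 .148 q1 -.5877')
print(tri(245,122.5,234,161),'tcp .5608 -.1082 .1007')
```

```text
(array([ 0.5328, -0.2905,  0.3724]), np.float64(0.09406546417639786)) tcp .5294 -.3228 .148 q1 -.5877
(array([ 0.571 , -0.0391,  0.3053]), np.float64(0.045085246287806253)) tcp .5608 -.1082 .1007
```

View pics/t5.png

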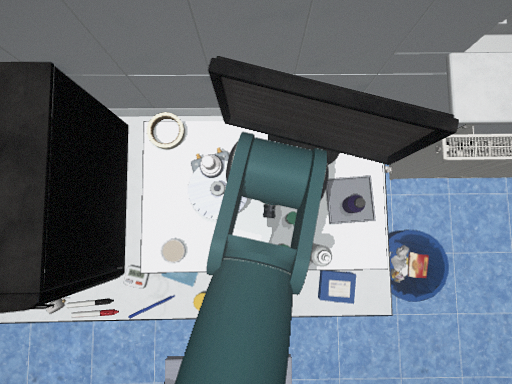

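View pics/s5.png

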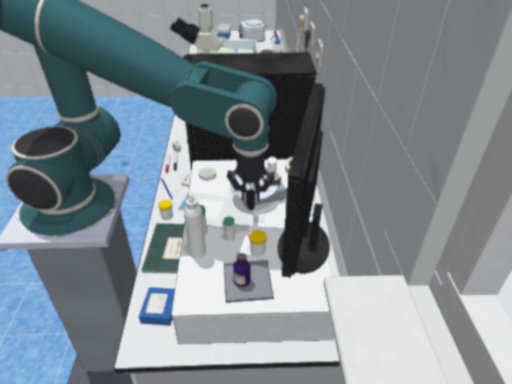

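```bash
python3 -m pendant '[[0.18,0,0,0,0,0,0.0854],[0.18,0,0,0,0,0,0.0854],[0.18,0,0,0,0,0,0.0854],[0.18,0,0,0,0,0,0.0854],[0.18,0,0,0,0,0,0.0854]]'
python3 -m pendant '[[0.18,0,0,0,0,0,0.0854],[0.18,0,0,0,0,0,0.0854],[0.18,0,0,0,0,0,0.0854],[0,0,0,0,0,0,0.0854]]'
python3 st.py 0.56 0.0365 0.26 -90
```

```text
clock: 16.77
position: [0.4866, -0.2499, 0.2942]
ee_rot: [1.921, 0.527, -1.91]
wrist_force: [0.3, -0.1, 0.0]
width: 0.0849
clock: 17.27
position: [0.4894, -0.2446, 0.2954]
ee_rot: [-2.224, 0.012, 2.209]
wrist_force: [0.2, -0.3, 0.5]
width: 0.0856
t 17.27 pos [ 0.4894 -0.2446  0.2954] F [ 0.1649 -0.2585  0.5054] w 0.0856 q [-0.5116 -0.1759  1.6467  0.0029  1.6649  1.0697]
x [ 0.0066 -0.0003 -1.    ] y [-0.0102 -0.9999  0.0003]
shift tool [ 0.0358 -0.2818 -0.0674]
turn [-0.0102 -0.0066 -0.0003]
```

```bash
sed -i "s/x=np.array(\[0,0,-1.\])$/x=np.array([0,0,-1.])/; s/print('turn',R.from_matrix(M.T@D)/tl=float(sys.argv[5]) if len(sys.argv)>5 else 0; D=D@R.from_rotvec([0,tl,0]).as_matrix(); print('turn',R.from_matrix(M.T@D)/" st.py
python3 -m pendant '[[-0.01,-0.006,0,0.005,-0.045,-0.011,0.0854],[0,0,0,0.005,-0.053,-0.0125,0.0854],[0,0,0,0.005,-0.053,-0.0125,0.0854],[0,0,0,0.005,-0.053,-0.0125,0.0854],[0,0,0,0.005,-0.053,-0.0125,0.0854]]'
python3 -m pendant '[[0,0.08,0,0,-0.02,-0.02,0.0854],[0,0.077,0,0,0,-0.03,0.0854],[0,0,0,0,0,0,0.0854]]'
python3 st.py 0.6315 0.0365 0.20 -90 0.157
```

```text
clock: 17.9
position: [0.5497, 0.0215, 0.2711]
ee_rot: [2.21, 0.028, -2.207]
wrist_force: [0.6, 0.0, 0.1]
width: 0.085
clock: 18.27
position: [0.6, 0.0506, 0.2733]
ee_rot: [2.368, 0.057, -2.015]
wrist_force: [-1.2, 0.7, 0.6]
width: 0.0857
t 18.27 pos [0.6    0.0506 0.2733] F [-1.2453  0.6934  0.6086] w 0.0857 q [ 0.0418 -0.1448  1.6604  0.      1.4652  1.5638]
x [ 0.1599  0.0067 -0.9871] y [ 0.0487 -0.9988  0.0011]
shift tool [ 0.0773  0.0156 -0.0186]
turn [ 0.0483 -0.0038  0.0066]
```

```bash
python3 -m pendant '[[0.048,-0.004,0.006,0.03,0.015,-0.025,0.0854],[0,0,0,0.04,0,0,0.0854],[0,0,0,0,0,0,0.0854]]'
python3 st.py 0.6315 0.0365 0.18 -90 0.157
python3 - <<'E'
from h import *
snap('side','pics/s7.png');snap('top','pics/t7.png')
crop('pics/s7.png',210,60,340,220,4,'pics/s7c.png')
E
```

```text
clock: 18.65
position: [0.6354, 0.0377, 0.2078]
ee_rot: [2.379, 0.01, -2.042]
wrist_force: [-0.5, -0.9, 0.7]
width: 0.0856
t 18.65 pos [0.6354 0.0377 0.2078] F [-0.4718 -0.8556  0.6703] w 0.0856 q [ 0.0201 -0.0445  1.6721 -0.0023  1.3618  1.5825]
x [ 0.1516  0.0008 -0.9884] y [ 0.0086 -1.      0.0005]
shift tool [0.0269 0.0011 0.0081]
turn [0.0086 0.0048 0.0008]
```

View pics/s7c.png

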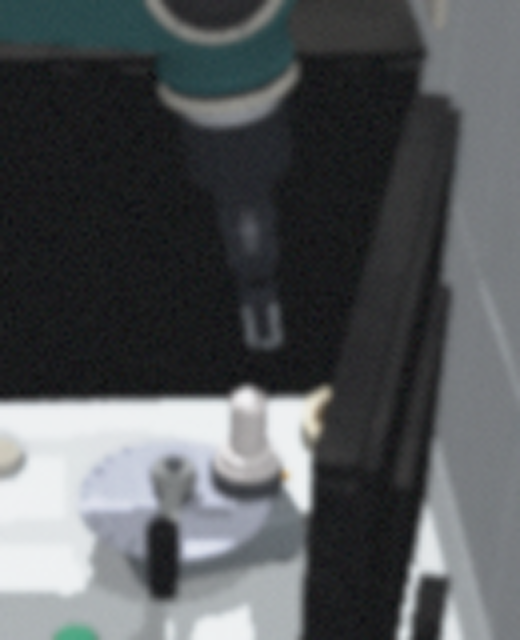

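View pics/t7.png

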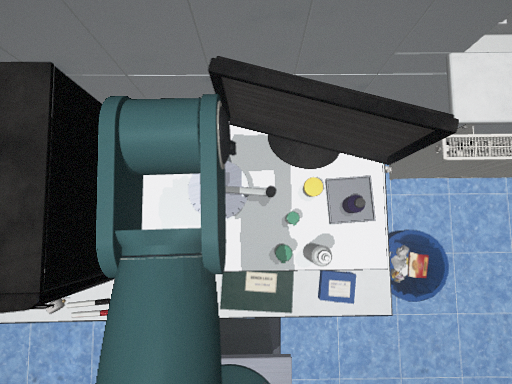

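```bash
python3 -m pendant '[[0.008,0.004,0,0.025,0.001,0.008,0.0854],[0,0,0,0.015,0,0.0025,0.0854],[0,0,0,0,0,0,0.0854]]'
python3 st.py 0.6315 0.0365 0.15 -90 0.157
```

```text
clock: 19.12
position: [0.6332, 0.037, 0.1766]
ee_rot: [2.4, 0.004, -2.026]
wrist_force: [-0.1, 1.1, -0.2]
width: 0.0853
t 19.12 pos [0.6332 0.037  0.1766] F [-0.052   1.066  -0.2106] w 0.0853 q [ 0.019  -0.0439  1.7238 -0.0021  1.2931  1.5879]
x [ 0.1678  0.0011 -0.9858] y [ 0.0023 -1.     -0.0007]
shift tool [0.0259 0.0005 0.0062]
turn [ 0.0022 -0.0116  0.0011]
```

```bash
python3 -m pendant '[[0.002,-0.011,0.001,0.025,0,0.006,0.0854],[0,0,0,0.02,0,0.004,0.0854],[0,0,0,0,0,0,0.0854]]'
python3 st.py 0.6315 0.0365 0.105 -90 0.157
```

```text
clock: 19.5
position: [0.6313, 0.0371, 0.1304]
ee_rot: [2.391, 0.001, -2.037]
wrist_force: [0.2, -0.4, 1.3]
width: 0.0855
t 19.5 pos [0.6313 0.0371 0.1304] F [ 0.2054 -0.4354  1.2521] w 0.0855 q [ 0.0196 -0.0139  1.7706 -0.0032  1.2258  1.5904]
x [ 0.1585  0.0001 -0.9874] y [ 0.0008 -1.     -0.    ]
shift tool [0.0251 0.0006 0.0038]
turn [ 0.0008 -0.0022  0.0001]
```

```bash
python3 -m pendant '[[0,-0.002,0,0.02,0,0.004,0.0854],[0,0,0,0.004,0,0.001,0.0854],[0,0,0,0,0,0,0.0854]]'
python3 st.py 0.6315 0.0365 0.105 -90 0.157
python3 - <<'E'
from h import *
snap('side','pics/s8.png')
crop('pics/s8.png',210,100,330,220,6,'pics/s8c.png')
E
```

```text
clock: 19.88
position: [0.6303, 0.0371, 0.1049]
ee_rot: [2.389, 0.001, -2.039]
wrist_force: [0.2, 0.1, 0.4]
width: 0.0852
t 19.88 pos [0.6303 0.0371 0.1049] F [0.2465 0.0603 0.4471] w 0.0852 q [ 0.0197  0.0045  1.7953 -0.0032  1.1843  1.5906]
x [ 0.1569  0.0001 -0.9876] y [ 0.0009 -1.     -0.    ]
shift tool [ 0.0001  0.0006 -0.0011]
turn [ 0.0008 -0.0006  0.0001]
```

View pics/s8c.png

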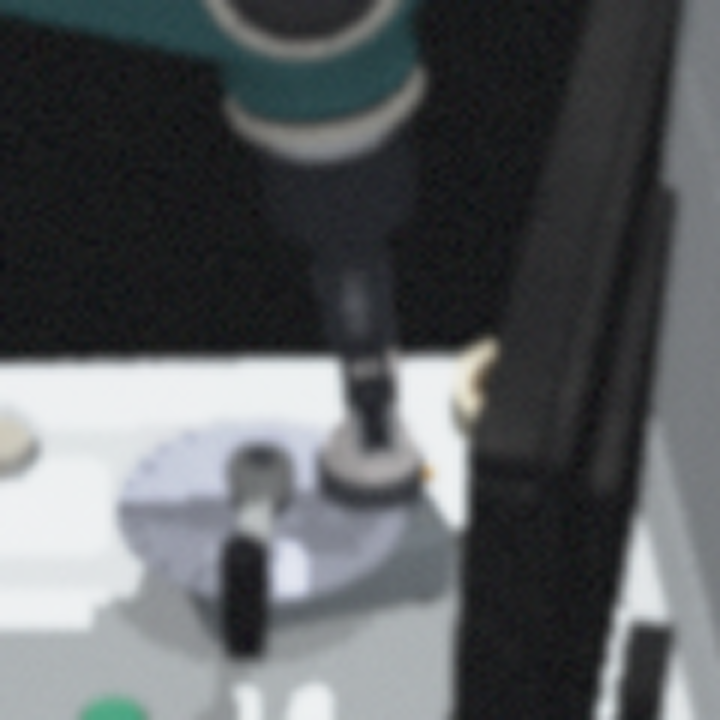

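```bash
python3 -m pendant '[[0,0,0,0,0,-0.001,0.03],[0,0,0,0,0,0,0.02],[0,0,0,0,0,0,0.015],[0,0,0,0,0,0,0.015],[0,0,0,0,0,0,0.015]]' 50
python3 st.py 0.6315 0.0365 0.105 -90 0.157
```

```text
clock: 20.55
position: [0.6319, 0.0366, 0.1068]
ee_rot: [2.39, 0.0, -2.037]
wrist_force: [0.4, -0.7, -0.4]
width: 0.0287
t 20.55 pos [0.6319 0.0366 0.1068] F [ 0.4171 -0.7217 -0.4002] w 0.0287 q [ 0.0192  0.0054  1.7914 -0.0039  1.1856  1.5904]
x [ 0.1586 -0.0006 -0.9873] y [ 0.0008 -1.      0.0007]
shift tool [0.0017 0.0001 0.0007]
turn [ 0.0009 -0.0023 -0.0006]
```

```bash
python3 -m pendant '[[0,0,0,-0.002,0,-0.0003,0.015],[0,0,0,-0.002,0,-0.0003,0.015]]'
python3 st.py
```

```text
clock: 20.8
position: [0.6318, 0.0367, 0.1104]
ee_rot: [2.39, 0.0, -2.037]
wrist_force: [4.5, -2.1, -6.9]
width: 0.0282
t 20.8 pos [0.6318 0.0367 0.1104] F [ 4.452  -2.0762 -6.8862] w 0.0282 q [ 0.0193  0.0025  1.7882 -0.0038  1.192   1.5903]
x [ 0.1583 -0.0005 -0.9874] y [ 0.0008 -1.      0.0006]
```

```bash
python3 -m pendant '[[0,0,0,-0.002,0,-0.0003,0.015],[0,0,0,-0.0015,0,-0.0002,0.015]]'
python3 st.py
```

```text
clock: 21.05
position: [0.6317, 0.0367, 0.1131]
ee_rot: [2.39, 0.0, -2.038]
wrist_force: [7.0, -2.1, -9.6]
width: 0.0284
t 21.05 pos [0.6317 0.0367 0.1131] F [ 6.9647 -2.0512 -9.5995] w 0.0284 q [ 0.0193  0.0003  1.7856 -0.0038  1.197   1.5903]
x [ 0.158  -0.0005 -0.9874] y [ 0.0008 -1.      0.0007]
```

```bash
python3 -m pendant '[[0,0,0,-0.0017,0,-0.001,0.015],[0,0,0,-0.0002,0,0,0.015]]'
python3 st.py
```

```text
clock: 21.3
position: [0.6317, 0.0367, 0.1136]
ee_rot: [2.387, 0.0, -2.041]
wrist_force: [6.5, -0.9, -11.3]
width: 0.0287
t 21.3 pos [0.6317 0.0367 0.1136] F [  6.4957  -0.9384 -11.3442] w 0.0287 q [ 0.0193  0.0013  1.7835 -0.0038  1.2007  1.5903]
x [ 0.1555 -0.0006 -0.9878] y [ 0.0008 -1.      0.0007]
```

```bash
python3 -m pendant '[[0,0,0,-0.0005,0,-0.0003,0.015],[0,0,0,-0.0003,0,-0.0001,0.015]]'
python3 st.py
python3 -m pendant '[[0,0,0,-0.0002,0,0,0.015],[0,0,0,-0.0002,0,0,0.015]]'
python3 st.py
python3 -m pendant '[[0,0,0,-0.0002,0,0,0.015],[0,0,0,-0.0002,0,0,0.015]]'
python3 st.py
```

```text
clock: 21.55
position: [0.6318, 0.0367, 0.1136]
ee_rot: [2.386, 0.0, -2.042]
wrist_force: [4.7, -1.3, -11.0]
width: 0.0287
t 21.55 pos [0.6318 0.0367 0.1136] F [  4.7214  -1.2705 -10.9953] w 0.0287 q [ 0.0193  0.0019  1.7828 -0.0038  1.2016  1.5903]
x [ 0.1546 -0.0006 -0.988 ] y [ 0.0008 -1.      0.0007]
clock: 21.8
position: [0.6318, 0.0367, 0.1139]
ee_rot: [2.386, 0.0, -2.042]
wrist_force: [5.1, -0.8, -11.5]
width: 0.0287
t 21.8 pos [0.6318 0.0367 0.1139] F [  5.0902  -0.7716 -11.4552] w 0.0287 q [ 0.0192  0.0017  1.7827 -0.0038  1.202   1.5903]
x [ 0.1546 -0.0006 -0.988 ] y [ 0.0008 -1.      0.0007]
clock: 22.05
position: [0.6318, 0.0367, 0.1141]
ee_rot: [2.386, 0.0, -2.042]
wrist_force: [5.2, -1.9, -12.3]
width: 0.0288
t 22.05 pos [0.6318 0.0367 0.1141] F [  5.1945  -1.9228 -12.3443] w 0.0288 q [ 0.0193  0.0014  1.7826 -0.0038  1.2022  1.5903]
x [ 0.1548 -0.0006 -0.9879] y [ 0.0008 -1.      0.0007]
```

```bash
python3 -m pendant '[[0,0,0,-0.0001,0,0,0.015],[0,0,0,-0.0001,0,0,0.015],[0,0,0,-0.0001,0,0,0.015],[0,0,0,-0.0001,0,0,0.015],[0,0,0,-0.0001,0,0,0.015]]'
python3 st.py
python3 -m pendant '[[0,0,0,0.0015,0,0.0002,0.015],[0,0,0,0.002,0,0.0003,0.015],[0,0,0,0.002,0,0.0003,0.015]]'
python3 st.py
```

```text
clock: 22.68
position: [0.6318, 0.0367, 0.1141]
ee_rot: [2.387, 0.0, -2.041]
wrist_force: [4.5, -1.5, -11.5]
width: 0.0287
t 22.68 pos [0.6318 0.0367 0.1141] F [  4.5122  -1.4778 -11.4856] w 0.0287 q [ 0.0193  0.0013  1.7827 -0.0038  1.202   1.5903]
x [ 0.155  -0.0005 -0.9879] y [ 0.0008 -1.      0.0007]
clock: 23.05
position: [0.6319, 0.0367, 0.1089]
ee_rot: [2.387, 0.0, -2.041]
wrist_force: [-0.0, -2.2, -3.9]
width: 0.0289
t 23.05 pos [0.6319 0.0367 0.1089] F [-0.0224 -2.2321 -3.934 ] w 0.0289 q [ 0.0193  0.0054  1.7874 -0.0038  1.1927  1.5903]
x [ 0.1554 -0.0006 -0.9878] y [ 0.0008 -1.      0.0007]
```

```bash
python3 -m pendant '[[0,0,0,0.0015,0,0.0002,0.015],[0,0,0,0.001,0,0.0001,0.015],[0,0,0,0,0,0,0.015]]'
python3 st.py
```

```text
clock: 23.42
position: [0.6319, 0.0367, 0.1072]
ee_rot: [2.387, 0.0, -2.041]
wrist_force: [-2.8, -2.2, -3.0]
width: 0.0289
t 23.43 pos [0.6319 0.0367 0.1072] F [-2.8119 -2.1633 -2.9525] w 0.0289 q [ 0.0193  0.0068  1.7891 -0.0039  1.1895  1.5903]
x [ 0.1556 -0.0006 -0.9878] y [ 0.0008 -1.      0.0007]
```

```bash
python3 -m pendant '[[0,0,0,0.0012,0,0,0.015],[0,0,0,0.0005,0,0,0.015],[0,0,0,0,0,0,0.015]]'
python3 st.py
```

```text
clock: 23.8
position: [0.6319, 0.0367, 0.1069]
ee_rot: [2.387, 0.0, -2.041]
wrist_force: [-3.5, -2.0, -0.7]
width: 0.0282
t 23.8 pos [0.6319 0.0367 0.1069] F [-3.5085 -2.0292 -0.7301] w 0.0282 q [ 0.0193  0.0072  1.7891 -0.0039  1.1893  1.5904]
x [ 0.1554 -0.0006 -0.9879] y [ 0.0008 -1.      0.0008]
```

```bash
python3 -m pendant '[[0,0,0,0,0,0,0.015],[0,0,0,0,0,0,0.05],[0,0,0,0,0,0,0.0854],[0,0,0,0,0,0,0.0854],[0,0,0,0,0,0,0.0854]]'
python3 -m pendant '[[0,0,0,-0.02,0,-0.003,0.0854],[0,0,0,-0.04,0,-0.006,0.0854],[0,0,0,-0.05,0,-0.008,0.0854],[0,0,0,-0.05,0,0.01,0.0854],[0,0,0,-0.03,0,0.04,0.0854]]'
python3 -m pendant '[[0,0,0,0,0,0.055,0.0854],[0,0,0,0,0.02,0.055,0.0854],[0,0,0,0,0.055,0.02,0.0854],[0,0,0,0,0.055,0,0.0854],[0,0,0,0,0.055,0,0.0854]]'
python3 -m pendant '[[0,0,0,0,0.055,0,0.0854],[0,0,0,0,0.055,0,0.0854],[0,0,0,0,0,0,0.0854]]'
python3 st.py
python3 - <<'E'
from ov import *
snap('side','pics/s9.png');snap('top','pics/t9.png')
crop('pics/t9.png',140,110,400,280,3,'pics/t9c.png')
crop('pics/s9.png',150,130,330,310,3,'pics/s9c.png')
a=cv2.imread('pics/t6.png').astype(int);b=cv2.imread('pics/t9.png').astype(int)
d=np.abs(a-b).max(2); print('diff station lever',d[145:235,180:280].max(),(d[145:235,180:280]>40).sum())
ov('pics/t9.png','pics/o9.png',(.5725,.0200),-96,-96.3,222,175,282,207,13)
E
```

```text
clock: 24.42
position: [0.6329, 0.0371, 0.1081]
ee_rot: [2.39, 0.001, -2.037]
wrist_force: [0.3, -0.1, 0.6]
width: 0.0856
clock: 25.05
position: [0.5693, 0.037, 0.2999]
ee_rot: [2.39, 0.001, -2.039]
wrist_force: [0.3, 0.4, -0.2]
width: 0.0853
clock: 25.68
position: [0.4353, -0.1489, 0.2913]
ee_rot: [2.402, 0.008, -2.013]
wrist_force: [0.4, 0.9, 0.4]
width: 0.0853
clock: 26.05
position: [0.4342, -0.2653, 0.2967]
ee_rot: [2.406, -0.0, -2.008]
wrist_force: [0.4, 0.6, -1.0]
width: 0.0854
t 26.05 pos [ 0.4342 -0.2653  0.2967] F [ 0.4027  0.6339 -1.0323] w 0.0854 q [-0.6559 -0.3547  1.7962  0.1055  1.5541  0.9159]
x [ 0.179  -0.0049 -0.9838] y [ 0.0044 -1.      0.0058]
diff station lever 15 0
```

View pics/t9c.png

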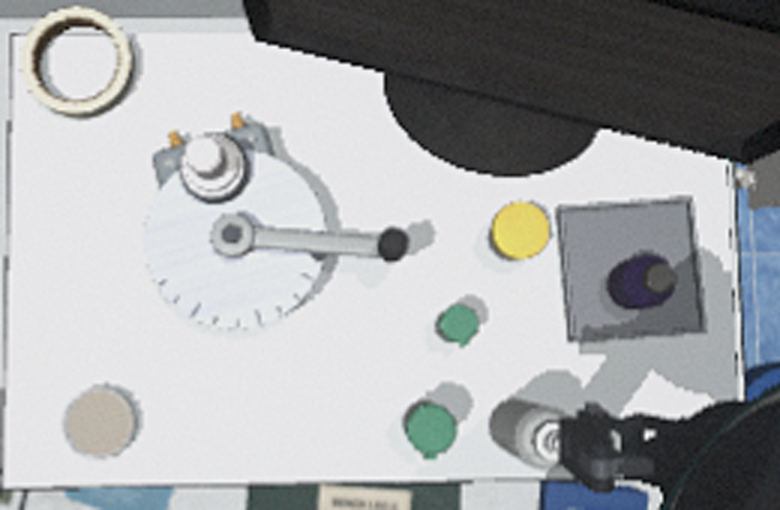

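View pics/s9c.png

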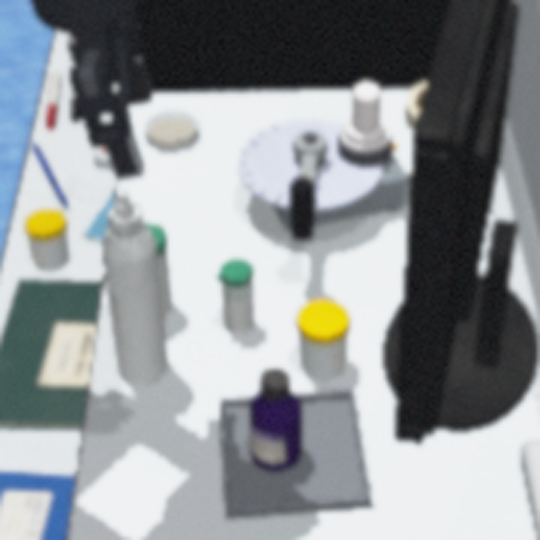

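View pics/o9.png

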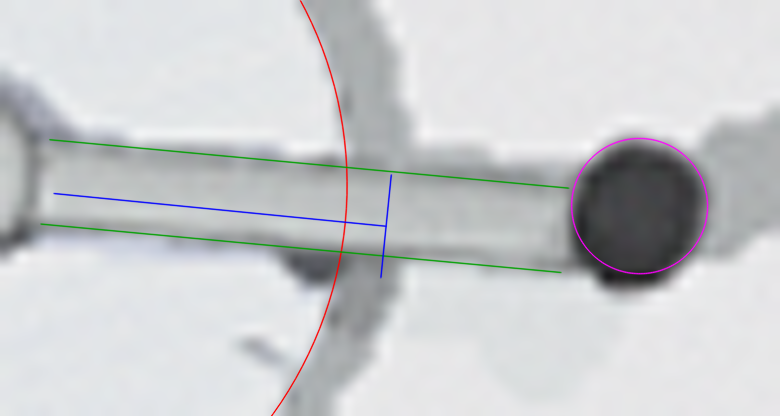

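```bash
python3 -c "
from bench import manip
print(manip.sign_off(), manip.get_obs()['clock'])"
```

```text
the job is handed in; nothing more can be done
the job is handed in; nothing more can be done
```

The job is handed in at about 26 s on the robot's clock. Every step was done in the order asked, and no check failed.

- **Flask:** The dark flask was the container in the lever's swing. The last pictures show it standing upright inside the tray.
- **Lever:** I swung it to a heading of about -96.0° and let go. The pointer measured about -96.3°. Separate readings of each (hub to tip, arm edges, grip post and gripper position) scattered by about 1°. I estimate the two agree to within about 0.6°. I didn't correct it further.
- **Cartridge tug:** I pulled it straight up about 7 mm and held 11.0–12.3 N for just over a second, so the pull stayed well under 18 N. There was also a sideways pull of up to 7 N, settling to about 5 N during the hold. I lowered it until the height matched the start and the force was near zero, then released it.
- **Last check:** The station and lever look unchanged between the pictures taken before and after the tug. By eye, the other objects stand where they were, and the gripper is clear of everything.
- **Forces:** The highest wrist force I read was about 31 N, when the flask was set down on the tray floor. That is below the 120 N wrist limit.

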